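Gauge the organiser's riser posts

TASK

Of the three gauge plates on the cork mat, take the one whose slot is of the middle width and lay it fully home in the recess on top of the steel collector box, then try the riser posts from the blue mat in its slot. Posts that slide down through the slot must end up in the box under the gauge; lay those that will not pass flat on the floor of the grey tray, not on top of one another. Leave the gauge on the box, and leave the other two gauges and the other things on the desk where they are.

Things in the scene. Friction and masses are not known exactly. Their poses are not given: they have to be found in the camera images.
- collector: Fixed open-topped steel box, 106 (x) x 166 mm (y), +x wall clear. Origin: centre of its underside, z up. Recess on top, 96 (x) x 156 mm (y): ledge 120 mm and rim 127 mm above the origin; a gauge plate lies in it either way round, 3 mm play each side, its top then at 128 mm. Cavity inside 75 x 143 mm, floor at 6 mm.
- tray: Fixed grey plastic tray, 150 mm (x) x 240 mm (y), walls 4 mm thick and 24 mm high, floor 4 mm thick, open on top. Origin at the centre of its underside.
- gauge_a: Aluminium gauge plate, 90 (x) x 150 (y) x 8 mm, 0.2 kg, one of three look-alikes, with the narrow slot: 28 mm wide. Origin: centre of its underside, z up. Slot right through, 97 mm long along y, centred at x 0, y -17.5 mm, upper edges chamfered 2 mm. Black upright grip fin centred at x 0, y +55 mm: 12 mm thick (y), 50 mm wide (x), top 53 mm above the underside. Starts flat on the cork mat.
- gauge_b: Aluminium gauge plate, 90 (x) x 150 (y) x 8 mm, 0.2 kg, one of three look-alikes, with the middle slot: 33 mm wide. Origin: centre of its underside, z up. Slot right through, 97 mm long along y, centred at x 0, y -17.5 mm, upper edges chamfered 2 mm. Black upright grip fin centred at x 0, y +55 mm: 12 mm thick (y), 50 mm wide (x), top 53 mm above the underside. Starts flat on the cork mat.
- gauge_c: Aluminium gauge plate, 90 (x) x 150 (y) x 8 mm, 0.2 kg, one of three look-alikes, with the wide slot: 38 mm wide. Origin: centre of its underside, z up. Slot right through, 97 mm long along y, centred at x 0, y -17.5 mm, upper edges chamfered 2 mm. Black upright grip fin centred at x 0, y +55 mm: 12 mm thick (y), 50 mm wide (x), top 53 mm above the underside. Starts flat on the cork mat.
- post_1: Brushed-steel square riser post with black end faces, a straight bar 90 mm long, either 30 x 30 mm or 35 x 35 mm in section; which of the two is not told, the gauge decides. About 0.12 kg. Origin at its centre, y along its length. May be absent. Starts lying flat on the blue mat.
- post_2: Brushed-steel square riser post with black end faces, a straight bar 90 mm long, either 30 x 30 mm or 35 x 35 mm in section; which of the two is not told, the gauge decides. About 0.12 kg. Origin at its centre, y along its length. May be absent. Starts lying flat on the blue mat.
- post_3: Brushed-steel square riser post with black end faces, a straight bar 90 mm long, either 30 x 30 mm or 35 x 35 mm in section; which of the two is not told, the gauge decides. About 0.12 kg. Origin at its centre, y along its length. May be absent. Starts lying flat on the blue mat.
- post_4: Brushed-steel square riser post with black end faces, a straight bar 90 mm long, either 30 x 30 mm or 35 x 35 mm in section; which of the two is not told, the gauge decides. About 0.12 kg. Origin at its centre, y along its length. May be absent. Starts lying flat on the blue mat.
- post_5: Brushed-steel square riser post with black end faces, a straight bar 90 mm long, either 30 x 30 mm or 35 x 35 mm in section; which of the two is not told, the gauge decides. About 0.12 kg. Origin at its centre, y along its length. May be absent. Starts lying flat on the blue mat.
- post_6: Brushed-steel square riser post with black end faces, a straight bar 90 mm long, either 30 x 30 mm or 35 x 35 mm in section; which of the two is not told, the gauge decides. About 0.12 kg. Origin at its centre, y along its length. May be absent. Starts lying flat on the blue mat.
- pot: Green ceramic succulent pot, 86 mm across, 120 mm high with its plant; origin under its centre. Leave alone.
- dispenser: Black tape dispenser, 55 x 150 mm, 76 mm high; origin under its centre. Leave alone.
- mouse: White computer mouse, 105 x 60 mm, 33 mm high; origin under its centre. Leave alone.
- clip_1: Aluminium binder clip, 50 x 60 mm, 25 mm high. Leave alone.
- clip_2: Aluminium binder clip, 50 x 60 mm, 25 mm high. Leave alone.
Not all that is in view belongs to the job. Leave any pink or red look-alike of the gauge_b alone.

How it is judged:
By the outcome, as a careful person would: the job done as asked, in the order asked, and still so for the second after the job is handed in, with the robot touching nothing.
Of post_1, post_2, post_3, post_4, post_5, post_6 only 4 to 6 are there at a start; the rules pass over those that are not, and their reading is None.
At some moment in a run one of post_1, post_2, post_3, post_4, post_5, post_6 may be knocked a few centimetres aside while the robot is not near it.
It also fails if it takes over 210 s, if anything falls off the work surface, if the arm or the gripper's body presses on something with over 40 N, if the wrist force passes 120 N, or if a joint passes its speed limit or range.

ROBOT

A 6-joint arm with a two-finger parallel gripper is mounted at the origin on the work surface. World frame = base frame: x ahead of the robot, y to its left, z up, the work surface at z = 0. Lengths are in m, angles in rad, forces in N, time in s.
With the tool pointing down it reaches from about 0.225 to 0.875 m from the base axis. Payload 3.4 kg.
Tool frame: the origin (TCP) lies at the very end of the fingers, on their centre line; the grasp point (between the pads) lies 19 mm behind it (manip.hold_point_z is the distance from the TCP to the grasp point, in m); z points along the fingers, x is the direction in which the jaws open and shut, and the axes are right-handed (so a half turn about z gives the same grasp; the last joint's range is limited). The gripper opens to 85 mm and grips with 20 to 120 N. Pads are 22 mm wide; open, the fingers measure 114 mm over their backs; the gripper's body (76 mm by 85 mm) begins 54 mm behind the grasp point. The pads swing forward as they close: fully open they stand 13 mm farther back than shut.
Start: joints at [-1.448, 0.276, 1.505, -0, 1.361, -0.121], TCP at [0.139, -0.558, 0.231] pointing down, gripper open.
Joint ranges: [-2.89, 2.89], [-0.75, 2.08], [0.22, 2.7], [-1.18, 4.32], [0.11, 2.71], [-2.7, 2.7]. Speed limits (rad/s): [2.57, 2.57, 3.14, 3.14, 3.14, 3.14].

INTERFACE

Orientations are given as a unit quaternion [w, x, y, z].
In Python, from rig import telemetry, cams, manip, finder gives the robot as it stands. The module is installed in compiled form; this text tells all that it offers.
- The arm moves only by the tool carry_out, never from a script. Its argument "rows" is a list that holds one entry, the list of rows, each a list of 5 numbers: the gripper's target within -1 to 1 (fully open at 1, half-way at 0, shut at -1), then the shift along the world's x, y, z in cm, then the turn about the world's z in rad. A call has 1 to 12 rows; each row shifts and turns the commanded pose from where the row before left it; what a row does not reach is not made up. A row lasts 1/10 s, in which the tool goes at most 50 mm and 8.59 degrees, less where a joint would pass 70% of its speed; a pose out of reach is approached as far as the arm can. A call with a gripper value outside its range is refused whole. The fingers move at their own pace and stop on an object; "force" is the grip in N (left out, the last holds). Time passes only in rows, so rows that do not move let the fingers close. It gives the time, the measured TCP pose, the force and the opening at its end, in the units of the state.
- telemetry.get_state(): the state, without advancing time (a new reading comes with each control period).
- cams.get_image(name): name is "side" or "top"; returns a dict with "image" (400x640x3 uint8, red, green, blue), "camera_matrix" (3x3 intrinsics, pixels), "eye" and "attitude" of the camera in the world. Camera axes: x right, y down, z forward; pixel columns grow to the right and rows downward; lengths in m; the calibration is good to about 2 mm. A picture is of the moment at which its call begins. There is no depth.
- manip.sign_off(): hands the job in, once; it reports no verdict.
Trained networks look in a picture, given as the dict that the camera call returned (one of the last four; its "shot" number tells which), for a name from the list of things; names that differ only in an ending like _2 or _b are one class to them, and where a whole thing is asked for, a point or a joint stands for the part that bears it (a point fixed in the world has none). Each returns a list of dicts, best first, with "confidence" (0 to 1); they miss things now and then, are a little off and sometimes report something else, mostly with a low value. They report only what shows in the picture. A call takes as long as a camera call. They do not tell look-alikes from the thing itself.
- finder.boxes_of(picture, thing): "xy" ([column, row] in pixels, amid what is visible of it).
The state is a dict: "clock": time; "qpos": joint angles; "qd": joint speeds; "effort": joint torques, N m; "position": TCP position; "ee_rot": TCP orientation; "contact_force": force on the tool from outside, world axes, zero at the start; "moment": the same for the moment, N m; "width": finger opening in m.
Only numpy, scipy, OpenCV 4.12 (cv2) and the standard library are available. Lean on these libraries where they do the work, as an engineer would, in place of code of your own. Each camera call takes 0.05 s, during which the arm holds its last target.

## Working session

There is one attempt and no reset: what is moved stays moved. The work goes in short steps, Python scripts to look and compute and a tool call to move; the robot and the scene stay as the last step left them, time stands still between calls to the robot, and variables do not carry over. Pictures are saved under pics/ and viewed, and the job is handed in when it is done.

Besides the shell and the picture viewer there is one more tool, called as name(argument=value, ...), one argument or row to a line, values as JSON. carry_out: Moves the arm, as the interface text tells. Its arguments: {"type":"object","properties":{"rows":{"type":"array","items":{"type":"array","items":{"type":"array","items":{"type":"number"}}}},"force":{"type":"number"}},"required":["rows"]}

```bash
mkdir -p pics; ls; cat > h.py <<'E'
import numpy as np, cv2
from rig import telemetry, cams, manip, finder
def snap(name,fn=None,crop=None,scale=1):
    p=cams.get_image(name)
    if fn:
        im=p["image"][:,:,::-1]
        if crop: im=im[crop[1]:crop[3],crop[0]:crop[2]]
        if scale!=1: im=cv2.resize(im,None,fx=scale,fy=scale,interpolation=cv2.INTER_CUBIC)
        cv2.imwrite("pics/"+fn,im)
    return p
E
python3 - <<'E'
from h import *
for n in("top","side"):
    p=snap(n,n+"0.png"); print(n,p["camera_matrix"],p["eye"],p["attitude"],p["shot"])
s=telemetry.get_state(); print(s)
print(manip.hold_point_z)
E
```

```text
pics
top [[370.41130121   0.         325.27763914]
 [  0.         370.41130121 196.74337312]
 [  0.           0.           1.        ]] [ 3.60986670e-01 -1.03474862e-03  1.14786085e+00] [-0.0449692   0.71538909 -0.696166    0.03935887] 1
side [[389.48828317   0.         313.03405791]
 [  0.         389.48828317 199.55055675]
 [  0.           0.           1.        ]] [0.20757694 0.9036014  1.13036276] [ 0.05138744 -0.14968642  0.92436251 -0.34714155] 2
{'clock': 0.1, 'qpos': array([-1.44802898e+00,  2.76535077e-01,  1.50597947e+00, -1.10576865e-05,
        1.36071391e+00, -1.21000921e-01]), 'qd': array([-0.00079328, -0.00079727, -0.0019051 , -0.00211168, -0.00203672,
        0.00014936]), 'effort': array([ 1.44688205e-03, -4.17701054e+01, -2.46404833e+01, -1.81507862e-04,
        5.73327328e-03, -2.06399292e-06]), 'position': array([ 0.13871613, -0.55754113,  0.2305351 ]), 'ee_rot': array([-5.74009619e-04,  7.87833296e-01, -6.15888001e-01, -5.82676940e-04]), 'contact_force': array([-0.80577532,  0.20253111, -0.36061445]), 'moment': array([-0.02324864, -0.01563194,  0.00292209]), 'width': 0.08550822913370097}
0.0187
```

View pics/top0.png

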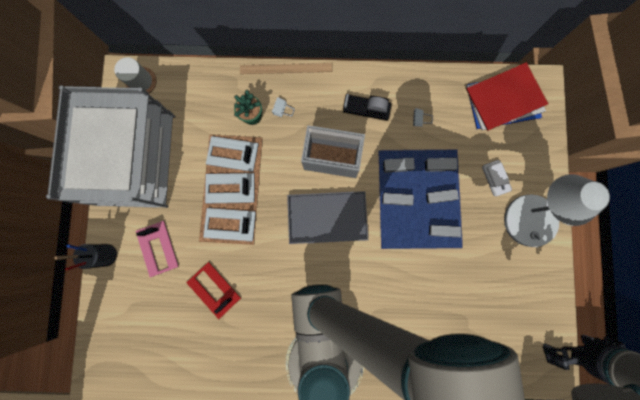

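View pics/side0.png

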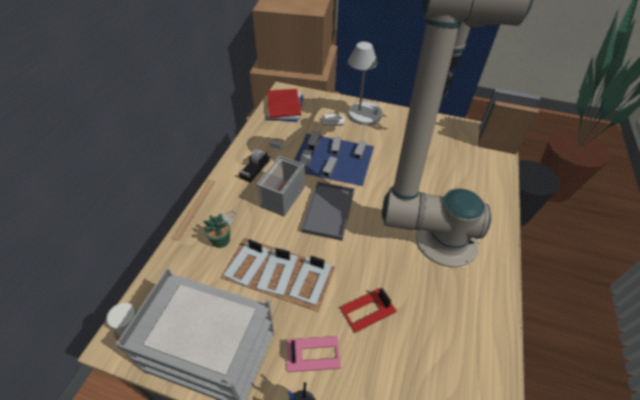

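The top view shows the cork mat with three gauges at about (230,190), the collector at (333,150), the tray at (328,217), and the blue mat with five posts at (400,163), (442,163), (397,199), (442,196) and (446,231). Next I'll build the geometry.

```bash
cat >> h.py <<'E'
from scipy.spatial.transform import Rotation as Ro
def Rm(p):
    q=p["attitude"]; return Ro.from_quat([q[1],q[2],q[3],q[0]]).as_matrix()
def ray(p,u,v,z):
    K=np.asarray(p["camera_matrix"]); d=Rm(p)@np.linalg.inv(K)@np.array([u,v,1.]); e=np.asarray(p["eye"])
    return (e+d*(z-e[2])/d[2])
def proj(p,X):
    K=np.asarray(p["camera_matrix"]); X=np.atleast_2d(X); c=(X-np.asarray(p["eye"]))@Rm(p); c=c@K.T
    return c[:,:2]/c[:,2:]
E
python3 - <<'E'
from h import *
t=snap("top"); 
s=snap("side")
print(proj(t,[[0,0,0],[.139,-.558,.231]]),proj(s,[[0,0,0],[.139,-.558,.231]]))
for p,n in((t,"top"),(s,"side")):
  for th in("gauge_b","post_1","collector","tray","pot","dispenser","mouse","clip_1"):
    for d in finder.boxes_of(p,th):
        u,v=d["xy"]; z={"gauge_b":.008,"post_1":.03,"collector":.127,"tray":.02}.get(th,.02)
        print(n,th,round(d["confidence"],2),np.round(d["xy"],1),np.round(ray(p,u,v,z),3))
for n,c in(("t_g",(195,125,270,250)),("t_p",(370,140,470,255)),("t_c",(280,115,380,250))):
    im=t["image"][c[1]:c[3],c[0]:c[2],::-1]; cv2.imwrite(f"pics/{n}.png",cv2.resize(im,None,fx=4.5,fy=4.5,interpolation=cv2.INTER_CUBIC))
E
```

```text
[[324.00410025 363.92932797]
 [559.84716286 341.94508889]] [[445.83219114 241.28991262]
 [439.69549207  91.98284007]]
top gauge_b 0.97 [150.9 247.3] [0.328 0.539 0.008]
top gauge_b 0.83 [238.5 228.4] [0.392 0.274 0.008]
top gauge_b 0.77 [207.8 295.8] [0.188 0.355 0.008]
top gauge_b 0.61 [234.4 182.6] [0.534 0.294 0.008]
top gauge_b 0.6 [235.  158.1] [0.612 0.297 0.008]
top gauge_b 0.31 [418.6 114. ] [ 0.77  -0.279  0.008]
top post_1 0.89 [442.7 231.7] [ 0.399 -0.345  0.03 ]
top post_1 0.85 [399.2 163.4] [ 0.604 -0.214  0.03 ]
top post_1 0.62 [443.6 162.8] [ 0.609 -0.35   0.03 ]
top post_1 0.56 [441.5 197.3] [ 0.503 -0.343  0.03 ]
top post_1 0.52 [399.5 203. ] [ 0.482 -0.216  0.03 ]
top collector 0.7 [328.9 151.5] [0.612 0.002 0.127]
top tray 0.88 [327.9 217.3] [0.433 0.    0.02 ]
top pot 0.6 [249.9 105.8] [0.779 0.256 0.02 ]
top pot 0.41 [333.1 151.6] [ 0.638 -0.011  0.02 ]
top dispenser 0.69 [368.2 105.4] [ 0.79  -0.118  0.02 ]
top mouse 0.97 [497.6 178.1] [ 0.568 -0.519  0.02 ]
top mouse 0.52 [397.2 161.9] [ 0.611 -0.21   0.02 ]
top clip_1 0.58 [281.7 109. ] [0.771 0.155 0.02 ]
top clip_1 0.49 [414.6 117.6] [ 0.754 -0.264  0.02 ]
side gauge_b 0.85 [281.1 271.1] [0.506 0.301 0.008]
side gauge_b 0.82 [310.6 360.3] [0.323 0.543 0.008]
side gauge_b 0.8 [312.5 272.7] [0.406 0.274 0.008]
side gauge_b 0.78 [250.1 261.3] [0.618 0.299 0.008]
side gauge_b 0.76 [371.4 306.2] [0.196 0.329 0.008]
side post_1 0.73 [306.  159.3] [ 0.594 -0.211  0.03 ]
side post_1 0.66 [327.5 166.2] [ 0.498 -0.2    0.03 ]
side post_1 0.66 [362.9 151.1] [ 0.384 -0.335  0.03 ]
side post_1 0.46 [316.2 142. ] [ 0.588 -0.327  0.03 ]
side collector 0.56 [280.9 186.4] [0.599 0.048 0.127]
side tray 0.65 [328.  211.7] [0.43 0.02 0.02]
side pot 0.64 [218.9 232.6] [0.766 0.233 0.02 ]
side mouse 0.78 [331.1 118.2] [ 0.577 -0.52   0.02 ]
side clip_1 0.67 [275.7 144.3] [ 0.752 -0.268  0.02 ]
```

View pics/t_g.png

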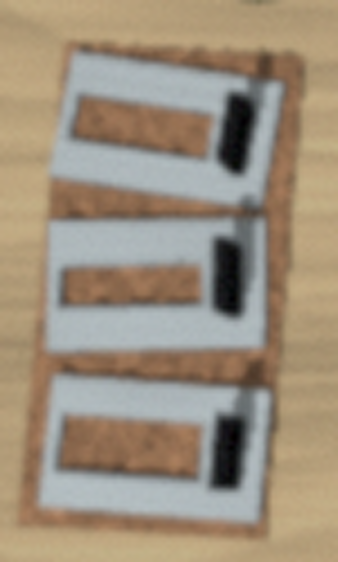

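View pics/t_p.png

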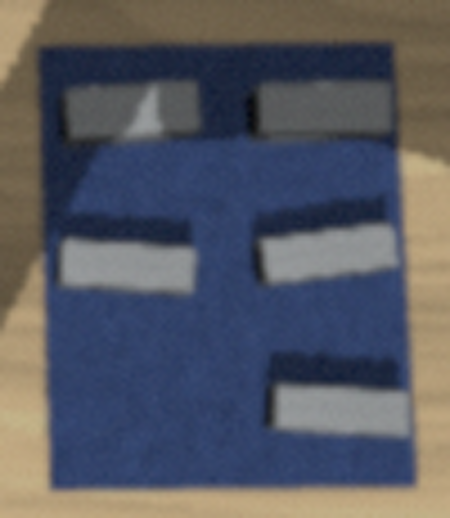

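View pics/t_c.png

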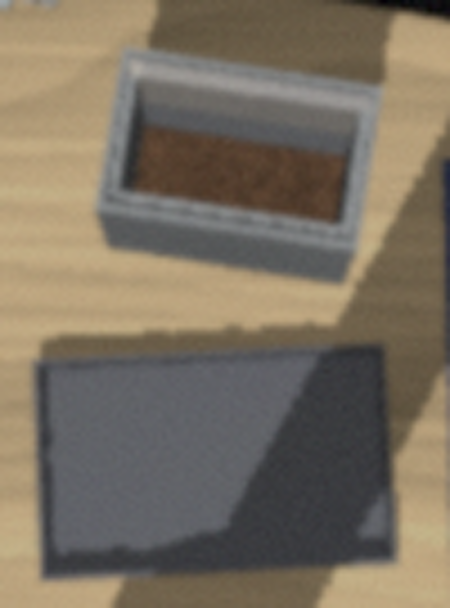

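The crops show the slots from top to bottom as middle-looking, narrow and wide. All the fins are on the right, which is the -y side. I'll now rectify the planes and measure.

```bash
cat >> h.py <<'E'
def rect(p,x0,x1,y0,y1,z,s=2000):
    # rectified patch: col = (x-x0)*s, row=(y-y0)*s
    xs=np.arange(x0,x1,1/s); ys=np.arange(y0,y1,1/s); X,Y=np.meshgrid(xs,ys)
    uv=proj(p,np.c_[X.ravel(),Y.ravel(),np.full(X.size,z)]).astype(np.float32)
    return cv2.remap(p["image"],uv[:,0].reshape(X.shape),uv[:,1].reshape(X.shape),cv2.INTER_CUBIC)
E
python3 - <<'E'
from h import *
for n in("top","side"):
    p=snap(n)
    x0,y0,s=.3,.15,2000
    R=rect(p,x0,.72,y0,.42,.008,s)
    cv2.imwrite(f"pics/rg_{n}.png",R[:,:,::-1][::1,::1] if R.shape[1]<=800 else cv2.resize(R[:,:,::-1],(800,int(800*R.shape[0]/R.shape[1]))))
    f=R.astype(float); sat=(f[...,0]-f[...,2])
    lab=(sat<22).astype(np.uint8)
    nl,L,st,c=cv2.connectedComponentsWithStats(cv2.morphologyEx(lab,cv2.MORPH_OPEN,np.ones((9,9))))
    for i in range(1,nl):
        if 12000<st[i,4]<90000:
            m=(L==i).astype(np.uint8)
            cs,h=cv2.findContours(m,cv2.RETR_CCOMP,cv2.CHAIN_APPROX_NONE)
            o=max(cs,key=cv2.contourArea); r=cv2.minAreaRect(o)
            print(n,"plate",np.round([x0+r[0][0]/s,y0+r[0][1]/s],4),np.round(np.array(r[1])/s*1e3,1),round(r[2],1))
            for k,cc in enumerate(cs):
                a=cv2.contourArea(cc)
                if h[0][k][3]>=0 and a>3000:
                    r=cv2.minAreaRect(cc); print("   hole",np.round([x0+r[0][0]/s,y0+r[0][1]/s],4),np.round(np.array(r[1])/s*1e3,1),round(r[2],1),"area w",round(a/s/s*1e6/97,1))
E
```

```text
top plate [0.4055 0.3029] [154.4  94.2] 87.4
   hole [0.4056 0.3202] [96.2 37.7] 87.6 area w 35.6
side plate [0.4048 0.2965] [163.9  95.9] 87.6
   hole [0.4049 0.3191] [94.9 36.5] 87.3 area w 33.8
```

```bash
ls pics
```

```text
rg_side.png
rg_top.png
side0.png
t_c.png
t_g.png
t_p.png
top0.png
```

View pics/rg_top.png

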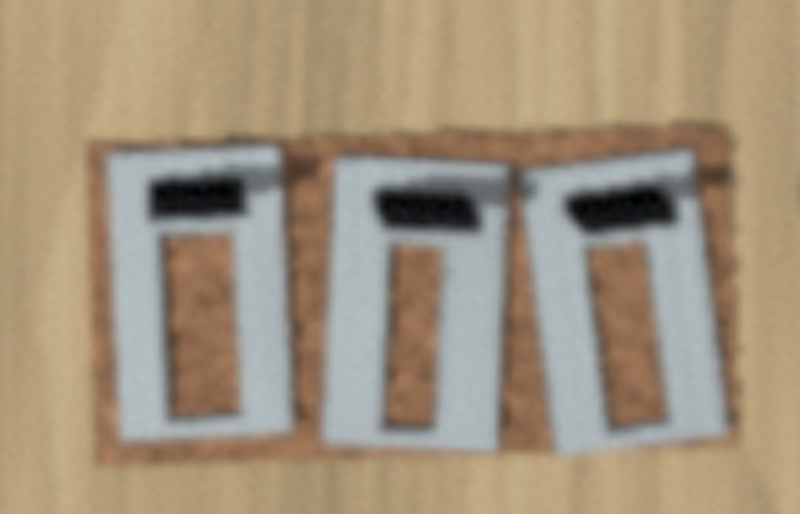

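View pics/rg_side.png

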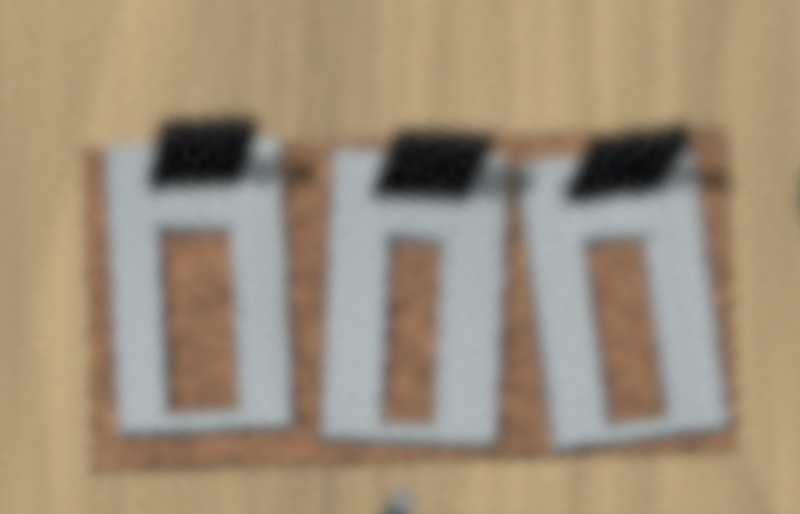

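Gauge_b, the middle slot, is the right-hand plate in the rectified view, at x≈0.62. The left one measures about 37 mm and the centre one is clearly the narrowest. Next I'll fit the poses of the gauge, collector, tray and posts.

```bash
cat >> h.py <<'E'
from scipy.optimize import minimize
from scipy.ndimage import map_coordinates
def fit(p,feat,z,sx,sy,init,d=.004,edges=(1,1,1,1),free=False):
    """rect centre x,y,yaw at plane z; maximise |feat(out)-feat(in)| per edge (signed by sum)."""
    n=40; t=np.linspace(-.42,.42,n)
    F=cv2.GaussianBlur(feat.astype(float),(0,0),.6)
    def val(P):
        uv=proj(p,np.c_[P,np.full(len(P),z)]); return map_coordinates(F,[uv[:,1],uv[:,0]],order=1,mode='nearest')
    def cost(q,detail=False):
        x,y,a=q[:3]; wx,wy=(q[3],q[4]) if free else (sx,sy)
        c,s=np.cos(a),np.sin(a); R=np.array([[c,-s],[s,c]]); r=[]
        for k,(nx,ny) in enumerate([(1,0),(-1,0),(0,1),(0,-1)]):
            if not edges[k]: continue
            def pts(o):
                if nx: L=np.c_[np.full(n,nx*(wx/2+o)),t*wy]
                else: L=np.c_[t*wx,np.full(n,ny*(wy/2+o))]
                return L@R.T+[x,y]
            r.append(np.mean(val(pts(d))-val(pts(-d))))
        return r if detail else -np.sum(np.abs(r))
    best=None
    for dx in(-.006,0,.006):
      for dy in(-.006,0,.006):
        q0=np.array([init[0]+dx,init[1]+dy,init[2]]+([sx,sy] if free else []))
        sim=np.array([q0]+[q0+np.eye(len(q0))[i]*([.004,.004,.05,.003,.003][i]) for i in range(len(q0))])
        m=minimize(cost,q0,method='Nelder-Mead',options=dict(initial_simplex=sim,xatol=1e-5,fatol=1e-3))
        if best is None or m.fun<best.fun: best=m
    return best.x,cost(best.x,True)
def sat(p): f=p["image"].astype(float); return f[...,0]-f[...,2]
def gray(p): return p["image"].astype(float).mean(2)
def yaw():
    q=telemetry.get_state()["ee_rot"]; M=Ro.from_quat([q[1],q[2],q[3],q[0]]).as_matrix(); return np.degrees(np.arctan2(M[1,0],M[0,0])),M[:,2]
E
python3 - <<'E'
from h import *
print(yaw())
for n in("top","side"):
    p=snap(n); S=sat(p); G=gray(p)
    def show(nm,r): print(n,nm,np.round(r[0][:2],4),"yaw",round(np.degrees(r[0][2]),1),np.round(r[0][3:]*1e3,1),np.round(r[1],0))
    show("gauge_b",fit(p,S,.008,.09,.15,(.63,.307,.1),d=.003))
    show("slot",fit(p,S,.006,.033,.097,(.63,.323,.1),d=.003,free=True))
    show("coll",fit(p,S,.127,.106,.166,(.612,.003,-.1)))
    show("recess",fit(p,G,.127,.096,.156,(.612,.003,-.1),d=.003))
    show("coll cav",fit(p,G,.120,.075,.143,(.612,.003,-.1),d=.003))
    show("tray",fit(p,S,.024,.15,.24,(.43,0,.05)))
    for i,c in enumerate([(.604,-.214),(.609,-.35),(.503,-.343),(.49,-.216),(.395,-.345)]):
        B=p["image"].astype(float); B=B[...,2]-B[...,0]
        show("post%d"%i,fit(p,B,.03,.032,.09,(*c,0),d=.003,free=True))
E
```

```text
(np.float64(-76.03174282678066), array([ 1.19212939e-05, -5.85820434e-05, -9.99999998e-01]))
top gauge_b [0.6273 0.3082] yaw -7.4 [] [36. 40. 40. 45.]
top slot [0.6295 0.3258] yaw -7.5 [28.8 94.2] [-46. -45. -45. -43.]
top coll [ 0.6021 -0.0053] yaw -7.7 [] [-0. 50. 46. 49.]
top recess [ 0.6198 -0.0016] yaw -7.6 [] [-14. -23.  14.  41.]
top coll cav [ 0.6246 -0.0086] yaw -7.7 [] [29. 44. 51. 48.]
top tray [0.434  0.0025] yaw 4.4 [] [31. 37. 47. 37.]
top post0 [ 0.6002 -0.2122] yaw 5.6 [41.9 95.6] [19. 29. 19. 18.]
top post1 [ 0.584  -0.3439] yaw -0.5 [ 0.3 99.8] [-29.  29.  19. -52.]
top post2 [ 0.5075 -0.3468] yaw 8.5 [ 34.3 102.5] [ 19.  33.  33. -58.]
top post3 [ 0.4948 -0.2097] yaw -1.4 [35.2 93.7] [19. 33. 27. 31.]
top post4 [ 0.4019 -0.3536] yaw -1.4 [33.4 98.9] [ 19.  32.  34. -46.]
side gauge_b [0.6268 0.3071] yaw -7.5 [] [26. 27. 35. 13.]
side slot [0.629  0.3229] yaw -7.5 [26.8 93.2] [-35. -36. -33. -34.]
side coll [ 0.6237 -0.0159] yaw -6.7 [] [22. -0. -5.  6.]
side recess [ 0.6193 -0.0009] yaw -8.5 [] [-10. -11. -24.   4.]
side coll cav [ 0.6245 -0.0045] yaw -8.3 [] [ 14.  27. -25.  15.]
side tray [0.4317 0.0138] yaw 4.5 [] [22. 28. 31.  6.]
side post0 [ 0.6008 -0.2299] yaw 8.9 [45.  68.9] [11. 21.  0.  3.]
side post1 [ 0.577  -0.3155] yaw -7.1 [ -0.  115.4] [-14.  14.  -7. -31.]
side post2 [ 0.4847 -0.3293] yaw 3.4 [ -0.  100.1] [-19.  19.  11. -28.]
side post3 [ 0.4929 -0.206 ] yaw -1.7 [ 40.9 110.3] [14. 21.  9. 12.]
side post4 [ 0.3816 -0.3342] yaw -8.9 [  0. 100.] [-17.  17.  15. -29.]
```

```bash
cat >> h.py <<'E'
def box2(cx,cy,a,sx,sy,z):
    c,s=np.cos(a),np.sin(a); L=np.array([[1,1],[-1,1],[-1,-1],[1,-1]])*[sx/2,sy/2]
    P=L@np.array([[c,s],[-s,c]])+[cx,cy]; return np.c_[P,np.full(4,z)]
def overlay(p,boxes,crop,fn,f=5):
    im=cv2.resize(p["image"][crop[1]:crop[3],crop[0]:crop[2],::-1],None,fx=f,fy=f,interpolation=cv2.INTER_CUBIC)
    for b,col in boxes:
        uv=((proj(p,b)-[crop[0],crop[1]]+.5)*f).astype(np.int32)
        cv2.polylines(im,[uv.reshape(-1,1,2)],True,col,1)
    cv2.imwrite("pics/"+fn,im)
E
python3 - <<'E'
from h import *
cx,cy,a=.6205,-.003,np.radians(-7.8)
B=[(box2(cx,cy,a,.106,.166,.127),(0,0,255)),(box2(cx,cy,a,.096,.156,.127),(0,255,0)),(box2(cx,cy,a,.075,.143,.12),(0,255,255)),(box2(cx,cy,a,.106,.166,0),(255,0,255))]
p=snap("top"); overlay(p,B,(290,110,380,190),"oc_t.png",8)
p=snap("side"); overlay(p,B,(240,140,330,220),"oc_s.png",8)
E
```

```text
(no output)
```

View pics/oc_t.png

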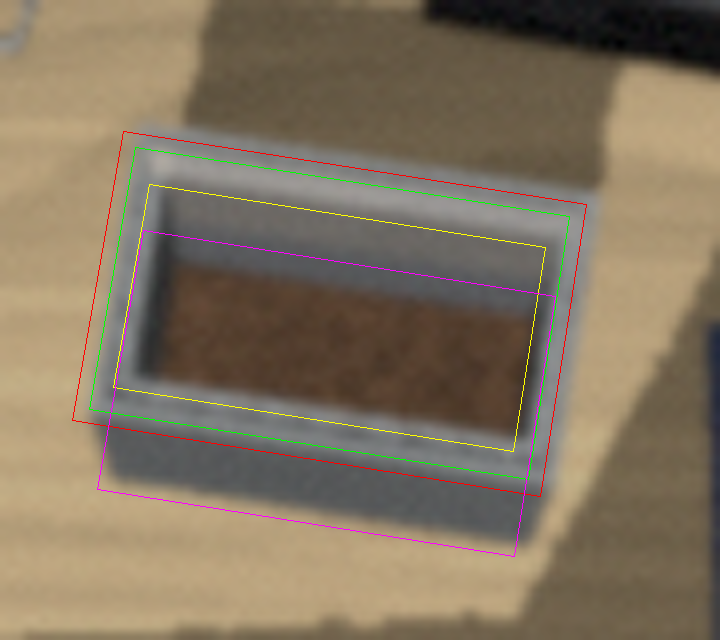

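View pics/oc_s.png

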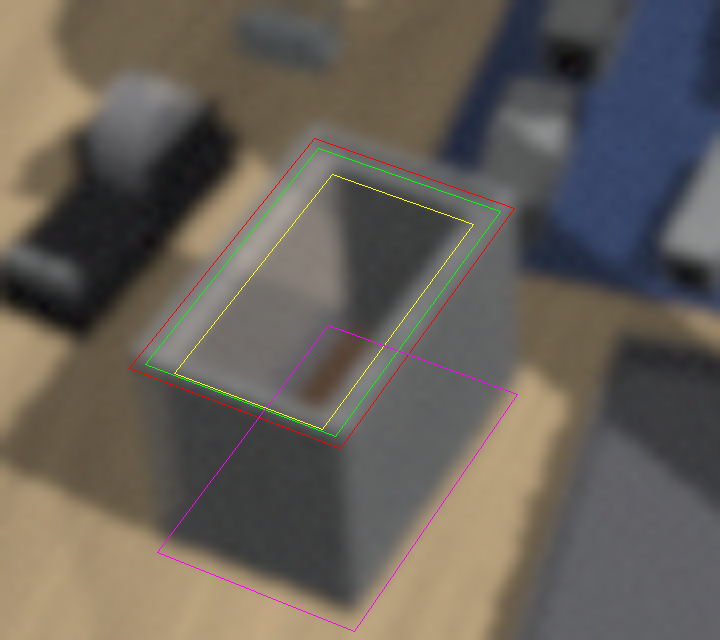

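```bash
cat >> h.py <<'E'
def joint(ps,segs_fn,init,scale=(.004,.004,.05),sig=1.0):
    Fs=[]
    for p in ps:
        im=cv2.GaussianBlur(p["image"].astype(np.float32),(0,0),sig)
        gx=np.abs(cv2.Sobel(im,cv2.CV_32F,1,0)).max(2); gy=np.abs(cv2.Sobel(im,cv2.CV_32F,0,1)).max(2)
        Fs.append(np.minimum(np.hypot(gx,gy),120))
    t=np.linspace(.05,.95,40)[:,None]
    def cost(q):
        tot=0
        for k,(p,F) in enumerate(zip(ps,Fs)):
            for A,B in segs_fn(q,k):
                uv=proj(p,A+(B-A)*t); tot+=map_coordinates(F,[uv[:,1],uv[:,0]],order=1).mean()
        return -tot
    best=None
    for dx in(-.006,-.002,.002,.006):
      for dy in(-.006,-.002,.002,.006):
        q0=np.array(init)+[dx,dy]+[0]*(len(init)-2) if False else np.array(init,float); q0=q0.copy(); q0[0]+=dx;q0[1]+=dy
        sim=np.array([q0]+[q0+np.eye(len(q0))[i]*scale[i] for i in range(len(q0))])
        m=minimize(cost,q0,method='Nelder-Mead',options=dict(initial_simplex=sim,xatol=1e-5,fatol=1e-3))
        if best is None or m.fun<best.fun: best=m
    return best.x,best.fun
def rs(cx,cy,a,sx,sy,z,e=(0,1,2,3)):
    b=box2(cx,cy,a,sx,sy,z); return [(b[i],b[(i+1)%4]) for i in e]   # e:0=+y edge,1=-x,2=-y,3=+x
E
python3 - <<'E'
from h import *
ps=[snap("top"),snap("side")]
def sg(q,k):
    o=rs(*q[:3],.106,.166,.127); c=rs(*q[:3],.075,.143,.12); b=rs(*q[:3],.106,.166,0,(1,)) if k==0 else rs(*q[:3],.106,.166,0,(0,1))
    return o+c+b
for sub in([0],[1],[0,1]):
    r=joint([ps[i] for i in sub],(lambda q,k:sg(q,sub[k])),(.622,-.007,-.135)); print(sub,np.round(r[0],4),np.degrees(r[0][2]),r[1])
cx,cy,a=r[0]
B=[(box2(cx,cy,a,.106,.166,.127),(0,0,255)),(box2(cx,cy,a,.096,.156,.127),(0,255,0)),(box2(cx,cy,a,.075,.143,.12),(0,255,255)),(box2(cx,cy,a,.106,.166,0),(255,0,255))]
overlay(ps[0],B,(290,110,380,190),"oc_t2.png",8); overlay(ps[1],B,(240,140,330,220),"oc_s2.png",8)
def tr(q,k): return rs(*q,.15,.24,.024)+rs(*q,.142,.232,.024)
for sub in([0],[1],[0,1]):
    r=joint([ps[i] for i in sub],tr,(.433,.004,.077)); print("tray",sub,np.round(r[0],4),np.degrees(r[0][2]))
def ga(q,k):
    c,s=np.cos(q[2]),np.sin(q[2]); 
    o=rs(*q,.09,.15,.008,(0,1,3) if k else (0,1,2,3)); return o+rs(q[0]-s*.0175,q[1]+c*.0175,q[2],.033,.097,.007)
for sub in([0],[1],[0,1]):
    r=joint([ps[i] for i in sub],(lambda q,k:ga(q,sub[k])),(.627,.308,-.13)); print("gauge",sub,np.round(r[0],4),np.degrees(r[0][2]))
E
```

```text
[0] [ 0.6233 -0.0084 -0.1365] -7.818107012984499 -968.8802490234375
[1] [ 0.6231 -0.0067 -0.143 ] -8.19332126160782 -906.1087646484375
[0, 1] [ 0.6233 -0.0079 -0.1381] -7.912618820824592 -1869.6800537109375
tray [0] [0.4334 0.0023 0.0775] 4.439536433071847
tray [1] [ 0.4414  0.0024 -0.0068] -0.38719382572412475
tray [0, 1] [0.4333 0.0021 0.07  ] 4.011417768546787
gauge [0] [ 0.6266  0.3106 -0.141 ] -8.07947783174113
gauge [1] [ 0.6265  0.3042 -0.1371] -7.856756493728134
gauge [0, 1] [ 0.6261  0.3054 -0.1189] -6.81190055615596
```

View pics/oc_t2.png

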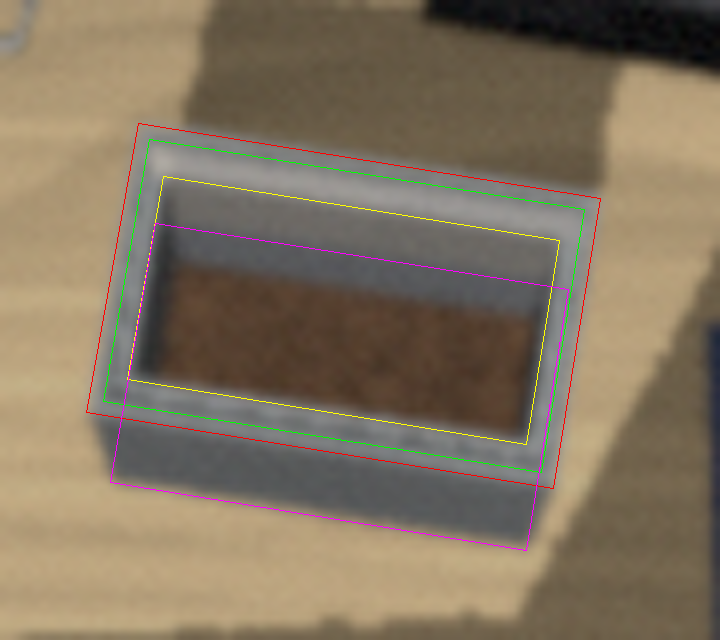

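View pics/oc_s2.png

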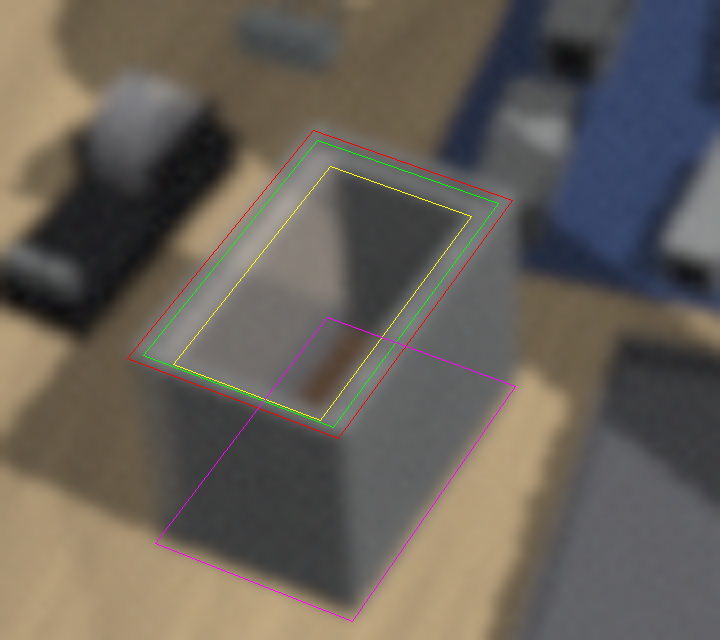

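The collector fits at (0.623, -0.008) with yaw -7.9°, and the overlays agree with the picture to about 2 mm. The gauge_b fin should be at about (0.620, 0.2535), with the jaws along its local y (yaw -97.5°). I'm moving above it.

carry_out(
  rows=[
    [[1, 2, 3.4, 0, -0.016], [1, 2, 3.4, 0, -0.016], [1, 2, 3.4, 0, -0.016], [1, 2, 3.4, 0, -0.016], [1, 2, 3.4, 0, -0.016], [1, 2, 3.4, 0, -0.016], [1, 2, 3.4, 0, -0.016], [1, 2, 3.4, 0, -0.016], [1, 2, 3.4, 0, -0.016], [1, 2, 3.4, 0, -0.016], [1, 2, 3.4, 0, -0.016], [1, 2, 3.4, 0, -0.016]],
  ],
  force=40,
)

```text
clock: 2.6
position: [0.3794, -0.1486, 0.2317]
ee_rot: [-0.0, 0.725, -0.689, 0.001]
contact_force: [1.0, -0.7, 0.3]
width: 0.0855
```

carry_out(
  rows=[
    [[1, 2, 3.4, 0, -0.016], [1, 2, 3.4, 0, -0.016], [1, 2, 3.4, 0, -0.016], [1, 2, 3.4, 0, -0.016], [1, 2, 3.4, 0, -0.016], [1, 2, 3.4, 0, -0.016], [1, 2, 3.4, 0, -0.016], [1, 2, 3.4, 0, -0.016], [1, 2, 3.4, 0, -0.016], [1, 2, 3.4, 0, -0.016], [1, 2, 3.4, 0, -0.016], [1, 2.1, 3.5, 0, -0.016]],
  ],
)

```text
clock: 3.8
position: [0.6204, 0.2604, 0.2313]
ee_rot: [-0.0, -0.656, 0.755, -0.0]
contact_force: [0.8, -0.6, 0.4]
width: 0.0854
```

carry_out(
  rows=[
    [[1, 0, 0, 0, 0], [1, 0, 0, 0, 0]],
  ],
)

```text
clock: 4.0
position: [0.6197, 0.2595, 0.2305]
ee_rot: [-0.001, -0.656, 0.754, 0.0]
contact_force: [0.3, 0.1, -0.3]
width: 0.0854
```

```bash
python3 - <<'E'
from h import *
print(yaw()); print(telemetry.get_state()["contact_force"])
p=snap("top"); s=snap("side")
cv2.imwrite("pics/s1.png",cv2.resize(s["image"][200:320,180:360,::-1],None,fx=4,fy=4)); cv2.imwrite("pics/t1.png",p["image"][...,::-1])
fin=[.6198,.2535]
print(proj(s,[[*fin,.053],[*fin,.008]]),proj(p,[[*fin,.053]]))
E
```

```text
(np.float64(-97.94343789410449), array([-0.0014005 , -0.00106214, -0.99999846]))
[ 0.29141831  0.11948926 -0.28734348]
[[253.74065156 242.75498979]
 [255.12973914 250.28417495]] [[245.7918575  152.69404126]]
```

View pics/s1.png

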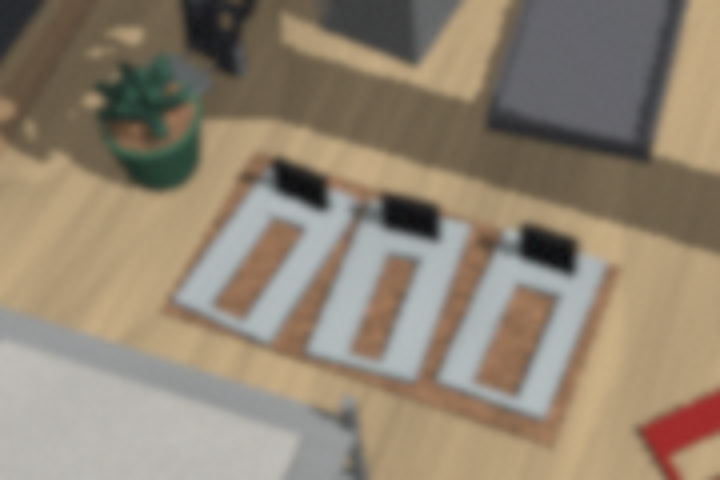

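View pics/t1.png

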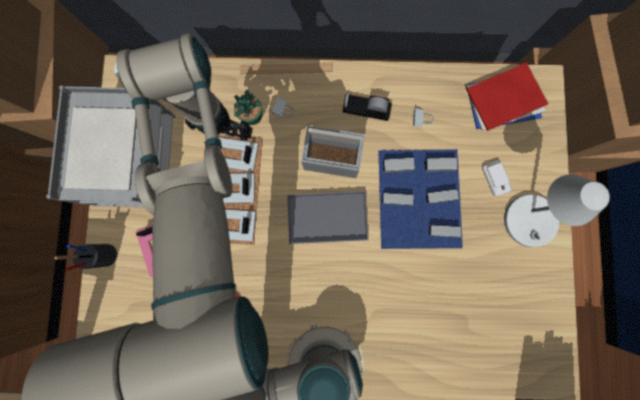

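carry_out(
  rows=[
    [[1, 0, -0.3, -4, 0], [1, 0, -0.3, -4, 0], [1, 0, 0, -4, 0], [1, 0, 0, -3, 0], [1, 0, 0, -2.5, 0], [1, 0, 0, -2, 0], [1, 0, 0, -1, 0], [1, 0, 0, 0, 0]],
  ],
)

```text
clock: 4.9
position: [0.6187, 0.2517, 0.0254]
ee_rot: [-0.001, -0.655, 0.755, 0.0]
contact_force: [0.8, 0.2, 0.4]
width: 0.0854
```

carry_out(
  rows=[
    [[-1, 0, 0, 0, 0], [-1, 0, 0, 0, 0], [-1, 0, 0, 0, 0], [-1, 0, 0, 0, 0], [-1, 0, 0, 0, 0], [-1, 0, 0, 0, 0], [-1, 0, 0, 0, 0], [-1, 0, 0, 0, 0]],
  ],
  force=50,
)

```text
clock: 5.7
position: [0.6201, 0.2533, 0.0269]
ee_rot: [0.0, -0.656, 0.755, -0.0]
contact_force: [-0.9, 1.0, 5.2]
width: 0.0112
```

```bash
python3 - <<'E'
from h import *
s=telemetry.get_state(); print(s["position"],s["width"],s["contact_force"],s["moment"],yaw()[0])
E
```

```text
[0.62010295 0.25329067 0.02690973] 0.011184622788661428 [-0.87244048  0.95457019  5.23090064] [0.08337634 0.13662729 0.00190051] -98.03001510675855
```

carry_out(
  rows=[
    [[-1, 0, 0, 1, 0], [-1, 0, 0, 2, 0], [-1, 0, 0, 3, 0], [-1, 0, 0, 4, 0], [-1, 0, 0, 4, 0], [-1, 0, 0, 4, 0], [-1, 0, 0, 3, 0], [-1, 0, 0, 0, 0]],
  ],
)

```text
clock: 6.5
position: [0.6221, 0.2534, 0.2418]
ee_rot: [0.004, -0.656, 0.755, -0.002]
contact_force: [0.7, 0.8, -2.3]
width: 0.0113
```

```bash
python3 - <<'E'
from h import *
s=telemetry.get_state(); print(s["position"],s["width"],s["contact_force"],s["moment"],yaw())
p=snap("side"); cv2.imwrite("pics/s2.png",cv2.resize(p["image"][130:330,160:400,::-1],None,fx=3,fy=3))
E
```

```text
[0.62206706 0.25343228 0.24184914] 0.011327746412130992 [ 0.74708888  0.75367695 -2.3095063 ] [-0.00184807  0.03441738  0.04600516] (np.float64(-98.0347745646589), array([ 0.0094267 ,  0.00224442, -0.99995305]))
```

View pics/s2.png

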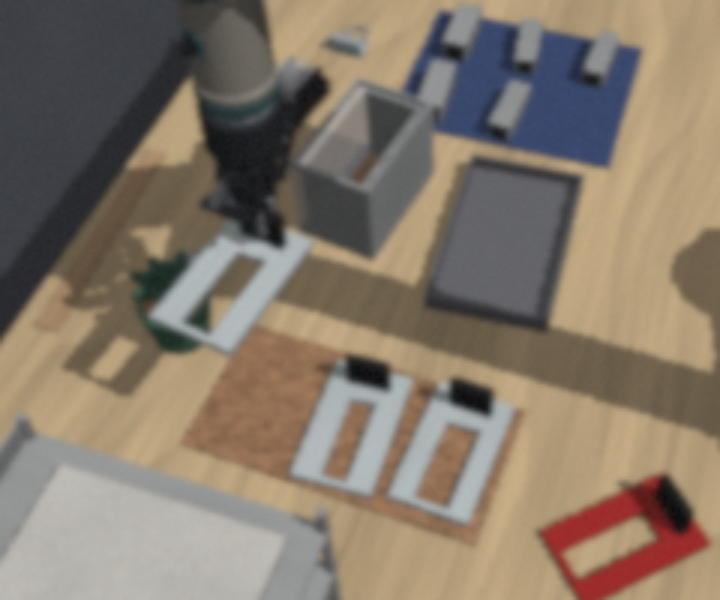

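carry_out(
  rows=[
    [[-1, 0, -2, 0, 0], [-1, -0.1, -3.5, 0, 0], [-1, -0.1, -4, 0, 0], [-1, -0.1, -4, 0, 0], [-1, -0.1, -4, 0, 0], [-1, -0.1, -4, 0, 0], [-1, -0.1, -4, 0, 0], [-1, 0, -3, 0, 0], [-1, 0, -2, 0, 0], [-1, 0, -1.1, 0, 0], [-1, 0, 0, 0, 0], [-1, 0, 0, 0, 0]],
  ],
)

```text
clock: 7.75
position: [0.6131, -0.0625, 0.2352]
ee_rot: [-0.0, -0.656, 0.755, 0.001]
contact_force: [-0.2, 1.2, -1.9]
width: 0.011
```

```bash
python3 - <<'E'
from h import *
s=telemetry.get_state(); print(s["position"],s["width"],s["contact_force"],s["moment"],yaw())
p=snap("side"); cv2.imwrite("pics/s3.png",cv2.resize(p["image"][90:240,210:360,::-1],None,fx=4,fy=4))
t=snap("top"); cv2.imwrite("pics/t3.png",cv2.resize(t["image"][70:220,260:410,::-1],None,fx=4,fy=4))
E
```

```text
[ 0.61314285 -0.06249323  0.23524303] 0.010982985782289787 [-0.16096086  1.20936063 -1.85929463] [-0.06103324 -0.01046672  0.01378363] (np.float64(-98.04660695483025), array([-0.00215478,  0.00121015, -0.99999695]))
```

View pics/s3.png

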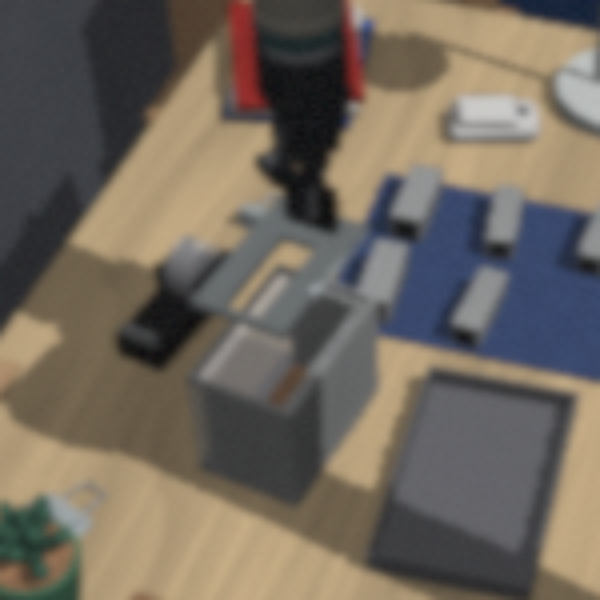

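View pics/t3.png

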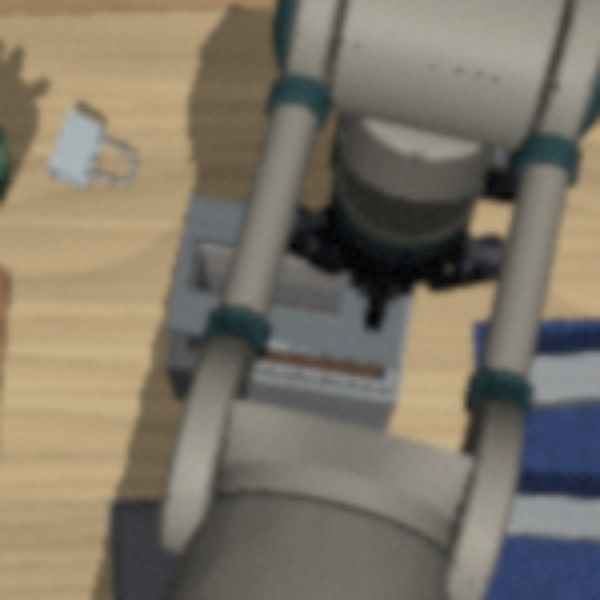

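carry_out(
  rows=[
    [[-1, 0.1, 0, -2, 0], [-1, 0, 0, -2.5, 0], [-1, 0, 0, -2, 0], [-1, 0, 0, -1, 0], [-1, 0, 0, 0, 0], [-1, 0, 0, 0, 0], [-1, 0, 0, 0, 0], [-1, 0, 0, 0, 0]],
  ],
)

```text
clock: 8.65
position: [0.6155, -0.0631, 0.1626]
ee_rot: [0.001, -0.656, 0.755, -0.001]
contact_force: [0.7, -0.5, -2.3]
width: 0.0111
```

```bash
python3 - <<'E'
from h import *
for i in range(3):
    s=telemetry.get_state(); print(s["position"],s["width"],s["contact_force"],s["moment"],yaw()[0]); snap("top")
p=snap("side"); t=snap("top")
z=s["position"][2]-.0265
a=np.radians(-8.05)
def mk(z,off=0):
    c=np.array([s["position"][0]-.055*np.sin(a)+off,s["position"][1]+.055*np.cos(a)])
    sl=(c[0]-.0175*np.sin(a),c[1]+.0175*np.cos(a))
    return [(box2(*c,a,.09,.15,z+.008),(0,0,255)),(box2(*sl,a,.033,.097,z+.008),(0,0,255)),(box2(.623,-.008,np.radians(-7.9),.106,.166,.127),(0,255,0))]
overlay(p,mk(z),(235,130,325,210),"s4.png",8); overlay(t,mk(z),(290,105,380,185),"t4.png",8)
E
```

```text
[ 0.61553693 -0.06311592  0.16257861] 0.011142877300592598 [ 0.73376718 -0.46668701 -2.33851999] [-0.07489182  0.05030477  0.03032236] -98.02753221682137
[ 0.61536788 -0.06314482  0.16236158] 0.011174417285182415 [ 0.51969779  0.51006351 -1.25701902] [-0.02532914  0.04724492 -0.03365829] -98.03264399274754
[ 0.61521305 -0.06313921  0.16218112] 0.010976607231215168 [-0.8485745  -0.81954659 -2.12100381] [-0.10673038  0.00973631  0.00428748] -98.03503440468106
```

View pics/s4.png

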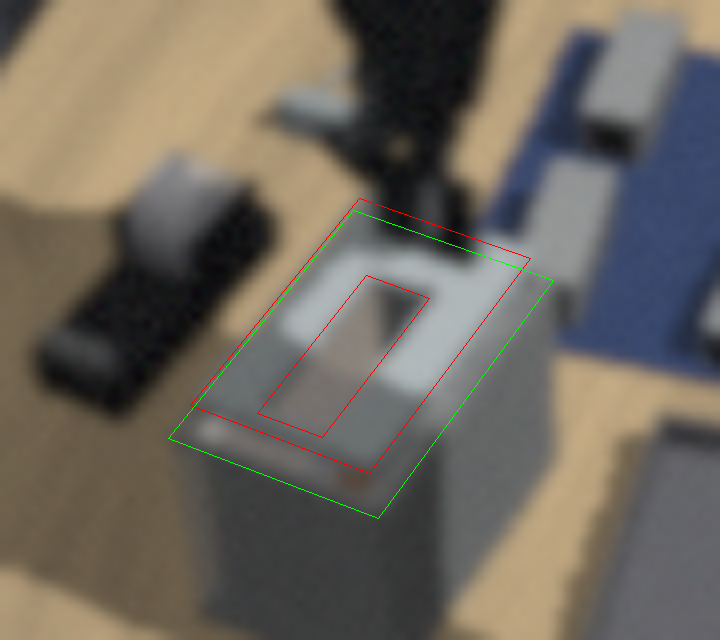

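View pics/t4.png

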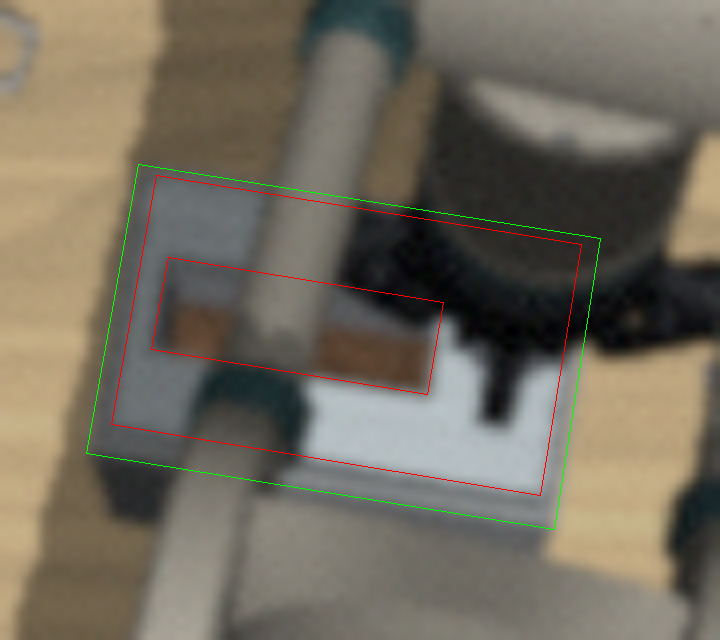

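The red overlay, which is the gauge predicted from the TCP, matches the picture and sits centred in the green collector outline. Lowering now.

carry_out(
  rows=[
    [[-1, 0, 0.05, -0.5, 0], [-1, 0, 0, -0.5, 0], [-1, 0, 0, -0.3, 0], [-1, 0, 0, 0, 0]],
  ],
)

```text
clock: 9.3
position: [0.6142, -0.0624, 0.1474]
ee_rot: [-0.001, -0.656, 0.755, 0.001]
contact_force: [-1.2, 0.5, -0.9]
width: 0.0114
```

carry_out(
  rows=[
    [[-1, 0, 0, -0.1, 0], [-1, 0, 0, -0.1, 0], [-1, 0, 0, 0, 0]],
  ],
)

```text
clock: 9.6
position: [0.6148, -0.0625, 0.1463]
ee_rot: [-0.0, -0.656, 0.755, -0.0]
contact_force: [-0.6, -0.6, -2.4]
width: 0.0111
```

carry_out(
  rows=[
    [[-1, 0, 0, -0.1, 0], [-1, 0, 0, -0.1, 0], [-1, 0, 0, 0, 0]],
  ],
)

```text
clock: 9.9
position: [0.6147, -0.0625, 0.1442]
ee_rot: [-0.0, -0.656, 0.755, 0.0]
contact_force: [-1.2, 0.5, -2.2]
width: 0.0111
```

carry_out(
  rows=[
    [[-1, 0, 0, -0.1, 0], [-1, 0, 0, 0, 0], [-1, 0, 0, 0, 0]],
  ],
)

```text
clock: 10.2
position: [0.6149, -0.0625, 0.1439]
ee_rot: [0.0, -0.656, 0.755, -0.0]
contact_force: [-1.8, 0.9, 2.2]
width: 0.011
```

carry_out(
  rows=[
    [[0, 0, 0, 0, 0], [0, 0, 0, 0, 0], [0, 0, 0, 0, 0], [1, 0, 0, 0, 0], [1, 0, 0, 1, 0], [1, 0, 0, 2, 0], [1, 0, 0, 3, 0], [1, 0, 0, 3, 0], [1, 0, 0, 3, 0], [1, 0, -2, 0, 0], [1, 0, -3, 0, 0.1]],
  ],
)

```text
clock: 11.3
position: [0.6156, -0.1117, 0.2661]
ee_rot: [0.001, -0.695, 0.719, -0.002]
contact_force: [0.7, -0.5, -1.2]
width: 0.0855
```

carry_out(
  rows=[
    [[1, 0, -4, 0, 0.14], [1, 0, -4, 0, 0.14], [1, 0, -4, 0, 0.14], [1, 0, -4, 0, 0.14], [1, 0, -4, 0, 0.14], [1, 0, -4, 0, 0.14], [1, 0, 0, 0, 0.14], [1, 0, 0, 0, 0.14], [1, 0, 0, 0, 0.14], [1, 0, 0, 0, 0.14], [1, 0, 0, 0, 0.14], [1, 0, 0, 0, 0]],
  ],
)

```text
clock: 12.5
position: [0.6149, -0.3527, 0.264]
ee_rot: [0.0, 0.999, -0.036, 0.0]
contact_force: [0.8, 0.9, 0.1]
width: 0.0857
```

```bash
python3 - <<'E'
from h import *
s=telemetry.get_state(); print(s["position"],s["width"],s["contact_force"],s["qpos"],yaw()[0])
p=snap("side"); t=snap("top")
a=np.radians(-7.9); c=(.623,-.008)
sl=(c[0]-.0175*np.sin(a),c[1]+.0175*np.cos(a))
B=[(box2(*c,a,.09,.15,.128),(0,0,255)),(box2(*sl,a,.033,.097,.128),(0,0,255)),(box2(*c,a,.106,.166,.127),(0,255,0))]
overlay(p,B,(235,130,325,210),"s5.png",8); overlay(t,B,(290,105,380,185),"t5.png",8)
cv2.imwrite("pics/t5f.png",t["image"][...,::-1])
E
```

```text
[ 0.61485912 -0.35265578  0.26404916] 0.0856674714331742 [0.75354436 0.93147184 0.12292243] [-6.18841537e-01  4.70410225e-01  1.12216128e+00  5.12730275e-05
  1.54817325e+00 -5.47457342e-01] -4.090069725065299
```

View pics/s5.png

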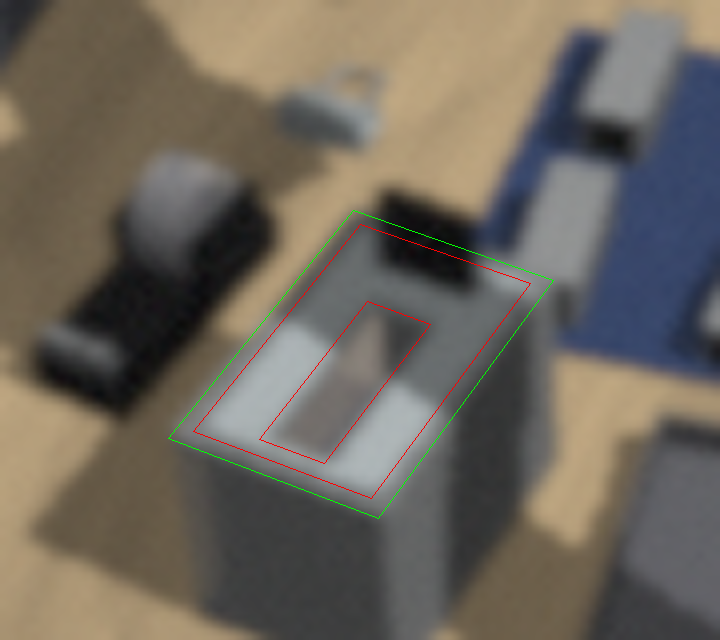

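View pics/t5.png

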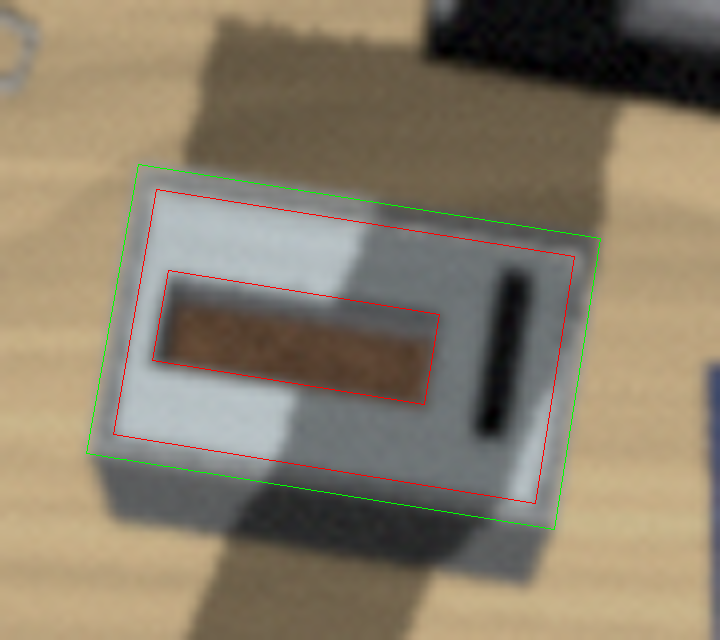

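View pics/t5f.png

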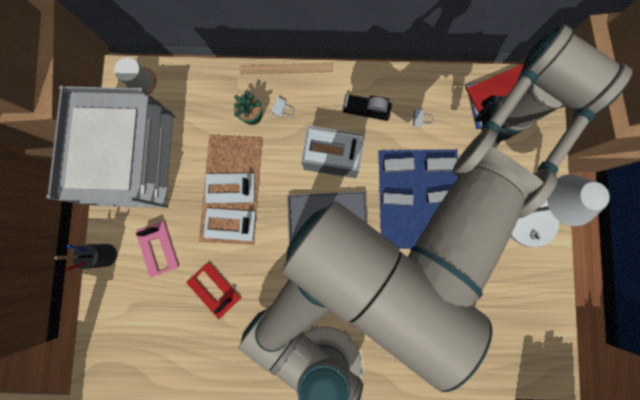

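The gauge sits home, with its edge inside the rim in both views. The slot centre is about (0.625, 0.0093) at yaw -8° by both estimates. Next I'll measure the posts.

```bash
cat >> h.py <<'E'
MAT=.002
def postfit(p,init,h=.0325,d=.0035):
    F=cv2.GaussianBlur(p["image"][...,0].astype(float),(0,0),.5); F=np.minimum(F,140)
    n=30; tx=np.linspace(-.38,.38,n); z=h+MAT
    def val(P):
        uv=proj(p,np.c_[P,np.full(len(P),z)]); return map_coordinates(F,[uv[:,1],uv[:,0]],order=1,mode='nearest')
    def cost(q,det=False):
        c,s=np.cos(q[2]),np.sin(q[2]); R=np.array([[c,-s],[s,c]]); r=[]
        for nx,ny in((1,0),(-1,0),(0,1),(0,-1)):
            f=lambda o:(np.c_[np.full(n,nx*(h/2+o)),tx*.09] if nx else np.c_[tx*h,np.full(n,ny*(.045+o))])@R.T+[q[0],q[1]]
            r.append(np.mean(val(f(-d))-val(f(d))))
        return r if det else -np.sum(r)
    best=None
    for dx in(-.012,0,.012):
      for dy in(-.012,0,.012):
        q0=np.array([init[0]+dx,init[1]+dy,init[2]])
        sim=np.array([q0,q0+[.006,0,0],q0+[0,.006,0],q0+[0,0,.1]])
        m=minimize(cost,q0,method='Nelder-Mead',options=dict(initial_simplex=sim,xatol=1e-5,fatol=1e-3))
        if best is None or m.fun<best.fun: best=m
    return best.x,np.round(cost(best.x,True))
P0=[(.604,-.214),(.609,-.35),(.503,-.343),(.49,-.216),(.395,-.345)]
E
python3 - <<'E'
from h import *
p=snap("top"); s=snap("side")
for n,q in(("top",p),("side",s)):
    B=[]
    for i,c in enumerate(P0):
        r=postfit(q,(*c,0)); print(n,i,np.round(r[0][:2],4),round(np.degrees(r[0][2]),1),r[1]); B.append((box2(*r[0],.0325,.09,.0345),(0,0,255)))
    overlay(q,B,(370,140,470,255) if n=="top" else (280,120,380,195),f"pf_{n}.png",5 if n=="top" else 7)
E
```

```text
top 0 [ 0.6018 -0.2127] 5.4 [75. 37. 82. 69.]
top 1 [ 0.6077 -0.3424] 4.5 [81. 32. 94. 44.]
top 2 [ 0.507  -0.3445] 9.4 [65. 29. 83. -7.]
top 3 [ 0.4944 -0.2101] -1.9 [86. 65. 81. 68.]
top 4 [ 0.3663 -0.35  ] 65.4 [10. -4. 38.  1.]
side 0 [ 0.5999 -0.2197] 7.7 [39. 33. 12. 36.]
side 1 [ 0.6056 -0.3424] 3.6 [36. 21. 39.  0.]
side 2 [ 0.5045 -0.3401] 8.9 [45. 35. 35. -0.]
side 3 [ 0.4923 -0.2096] -3.6 [48. 36. 42. 30.]
side 4 [ 0.3995 -0.3479] -2.4 [39. 32. 36. -0.]
```

View pics/pf_top.png

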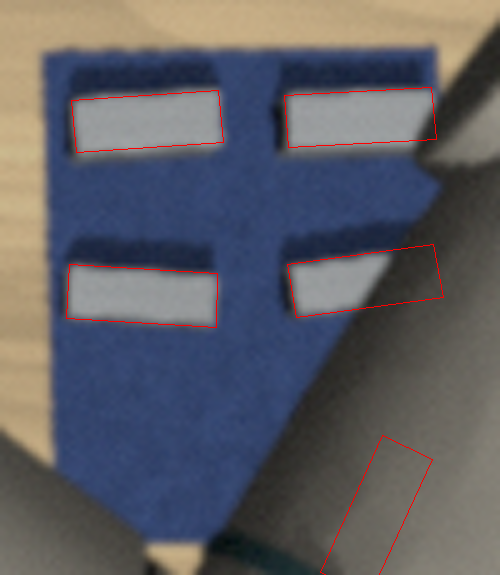

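View pics/pf_side.png

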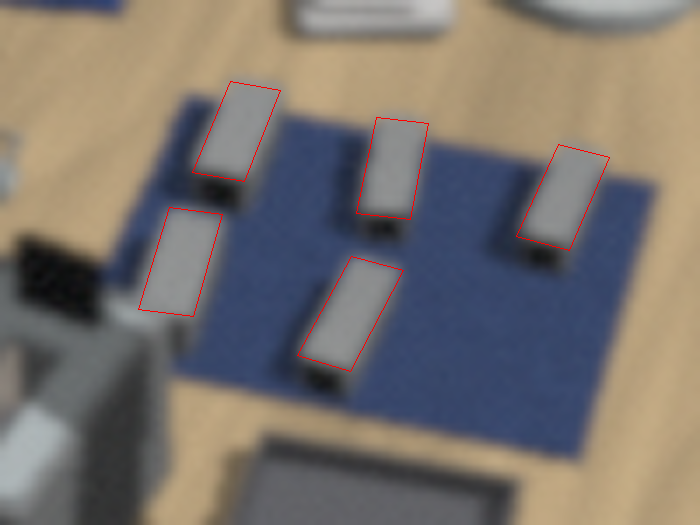

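The five posts fit well in both views. I'll start with post 1 at (0.607, -0.343), yaw 4.2°.

carry_out(
  rows=[
    [[1, -0.8, 1, -3, 0.145], [1, 0, 0, -4, 0], [1, 0, 0, -4, 0], [1, 0, 0, -4, 0], [1, 0, 0, -4, 0], [1, 0, 0, -3, 0], [1, 0, 0, -2, 0], [1, 0, 0, -0.8, 0], [1, 0, 0, 0, 0]],
  ],
)

```text
clock: 13.6
position: [0.6063, -0.3422, 0.0142]
ee_rot: [-0.001, 0.999, 0.037, -0.001]
contact_force: [-0.2, -0.1, 1.0]
width: 0.0853
```

carry_out(
  rows=[
    [[-1, 0, 0, 0, 0], [-1, 0, 0, 0, 0], [-1, 0, 0, 0, 0], [-1, 0, 0, 0, 0], [-1, 0, 0, 0, 0], [-1, 0, 0, 0, 0], [-1, 0, 0, 0, 0]],
  ],
  force=40,
)

```text
clock: 14.3
position: [0.6075, -0.3431, 0.0169]
ee_rot: [0.001, 0.999, 0.037, 0.001]
contact_force: [-0.8, 0.8, 6.2]
width: 0.034
```

carry_out(
  rows=[
    [[-1, 0, 0, 1, 0], [-1, 0, 0, 2, 0], [-1, 0, 0, 4, 0], [-1, 0, 0, 4, 0], [-1, 0, 0, 4, 0], [-1, 0, 0, 3, 0], [-1, 0, 0, 0, 0]],
  ],
)

```text
clock: 15.0
position: [0.6091, -0.344, 0.2015]
ee_rot: [0.003, 0.999, 0.037, 0.004]
contact_force: [-0.2, -0.6, -0.5]
width: 0.0343
```

```bash
python3 - <<'E'
from h import *
s=telemetry.get_state(); print(s["position"],s["width"],s["contact_force"],yaw())
t=snap("top"); p=snap("side"); cv2.imwrite("pics/s6.png",cv2.resize(p["image"][90:190,270:390,::-1],None,fx=5,fy=5))
E
```

```text
[ 0.60907994 -0.34398641  0.20147144] 0.03428900687558145 [-0.2344979  -0.56867935 -0.53409115] (np.float64(4.247329335721793), array([ 0.00886808, -0.00604473, -0.99994241]))
```

View pics/s6.png

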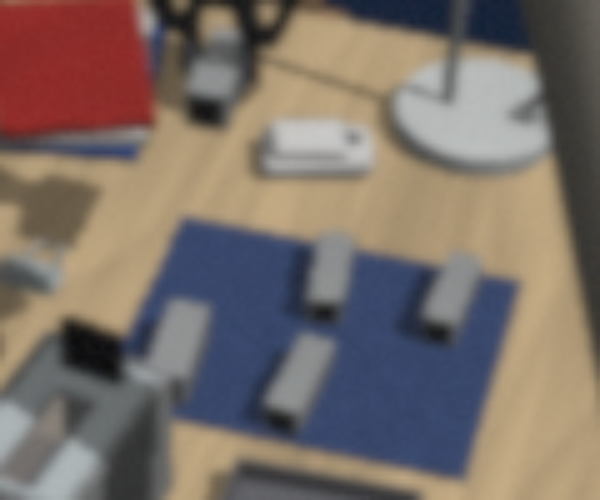

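Width 34 mm, so this looks like a 35 mm post. I'll try it gently in the slot anyway.

carry_out(
  rows=[
    [[-1, 0.2, 2, 0.5, -0.02], [-1, 0.2, 3.5, 0, -0.03], [-1, 0.2, 4, 0, -0.03], [-1, 0.2, 4.3, 0, -0.03], [-1, 0.2, 4.3, 0, -0.03], [-1, 0.2, 4.3, 0, -0.03], [-1, 0.2, 4.3, 0, -0.03], [-1, 0.1, 4, 0, -0.013], [-1, 0, 3, 0, 0], [-1, 0, 1.6, 0, 0], [-1, 0, 0, 0, 0], [-1, 0, 0, 0, 0]],
  ],
)

```text
clock: 16.3
position: [0.6214, 0.0096, 0.1993]
ee_rot: [0.001, 0.998, -0.069, -0.001]
contact_force: [-0.2, -0.2, -0.3]
width: 0.0342
```

```bash
python3 - <<'E'
from h import *
for i in range(3):
    s=telemetry.get_state(); print(s["position"],s["width"],s["contact_force"],yaw()[0]); snap("top")
E
```

```text
[0.62137897 0.00960178 0.19925023] 0.034195583588181 [-0.23928212 -0.16100799 -0.33051098] -7.946440594068599
[0.62157961 0.00909039 0.19952382] 0.033923646685981454 [-0.06789244 -0.41685058 -1.50594691] -8.004461020372629
[0.62172709 0.00884527 0.19977882] 0.034312036916862354 [ 1.72346052  0.15803464 -0.29280259] -8.047783443863574
```

carry_out(
  rows=[
    [[-1, 0.3, 0, -1.5, 0], [-1, 0, 0, -2, 0], [-1, 0, 0, -1.4, 0], [-1, 0, 0, -0.6, 0], [-1, 0, 0, 0, 0], [-1, 0, 0, 0, 0]],
  ],
)

```text
clock: 17.05
position: [0.6253, 0.0098, 0.146]
ee_rot: [0.0, 0.998, -0.07, 0.001]
contact_force: [-0.0, -0.4, -1.2]
width: 0.0341
```

carry_out(
  rows=[
    [[-1, 0, 0, -0.2, 0], [-1, 0, 0, -0.2, 0], [-1, 0, 0, 0, 0]],
  ],
)

```text
clock: 17.35
position: [0.6255, 0.0103, 0.1428]
ee_rot: [0.0, 0.998, -0.069, 0.001]
contact_force: [-0.8, -1.8, 3.9]
width: 0.0341
```

carry_out(
  rows=[
    [[-1, 0, 0, -0.2, 0], [-1, 0, 0, 0, 0]],
  ],
)

```text
clock: 17.55
position: [0.6255, 0.0103, 0.1427]
ee_rot: [0.0, 0.998, -0.069, 0.002]
contact_force: [-4.9, -0.3, 12.7]
width: 0.0341
```

It's blocked at the gauge top with 12.7 N, so it doesn't pass. Taking it to the tray, to local spot (-30, +57) → world (0.399, 0.057), yaw 4.4°.

carry_out(
  rows=[
    [[-1, 0, 0, 2, 0], [-1, 0, 0, 4, 0], [-1, -2, 0.4, 0, 0.02], [-1, -3.5, 0.8, 0, 0.04], [-1, -4, 0.8, 0, 0.04], [-1, -4, 0.8, -1, 0.04], [-1, -4, 0.8, -3, 0.04], [-1, -3.1, 0.7, -4, 0.037], [-1, -1.7, 0.3, -4, 0], [-1, -0.3, 0, -3, 0], [-1, 0, 0, 0, 0], [-1, 0, 0, 0, 0]],
  ],
)

```text
clock: 18.75
position: [0.4009, 0.0562, 0.0511]
ee_rot: [0.0, 0.999, 0.039, 0.0]
contact_force: [1.1, -0.5, -0.8]
width: 0.0344
```

```bash
python3 - <<'E'
from h import *
for i in range(3):
    s=telemetry.get_state(); print(s["position"],s["width"],s["contact_force"],yaw()[0]); snap("top")
E
```

```text
[0.40093341 0.05622203 0.05106989] 0.03442392190342484 [ 1.05825773 -0.53886422 -0.80045652] 4.476026744106695
[0.40213368 0.05614767 0.0517904 ] 0.034402128580264923 [-0.51861662 -0.22785036 -0.78322575] 4.467904667113628
[0.40254865 0.05610886 0.05208743] 0.03432383230460998 [-0.11609291  0.31241064 -0.93893906] 4.46519900085492
```

carry_out(
  rows=[
    [[-1, -0.3, 0.1, -1.5, 0], [-1, 0, 0, -1, 0], [-1, 0, 0, -0.5, 0], [-1, 0, 0, -0.2, 0], [-1, 0, 0, 0, 0], [-1, 0, 0, 0, 0]],
  ],
)

```text
clock: 19.5
position: [0.3976, 0.0572, 0.0191]
ee_rot: [0.0, 0.999, 0.039, 0.001]
contact_force: [-0.4, -0.1, -0.6]
width: 0.0341
```

carry_out(
  rows=[
    [[-1, 0.1, 0, -0.1, 0], [-1, 0, 0, 0, 0], [0.1, 0, 0, 0, 0], [0.1, 0, 0, 0, 0], [0.1, 0, 0, 0, 0], [0.1, 0, 0, 0, 0], [0.1, 0, 0, 1.5, 0], [0.1, 0, 0, 3, 0], [0.1, 0, 0, 4, 0], [1, 1, -1, 4, 0], [1, 2, -3, 3, 0], [1, 2, -4, 2, 0]],
  ],
)

```text
clock: 20.7
position: [0.4493, -0.0227, 0.1953]
ee_rot: [0.0, 0.999, 0.04, 0.002]
contact_force: [1.4, 0.7, -0.4]
width: 0.085
```

carry_out(
  rows=[
    [[1, 2, -4, 0, 0], [1, 1, -4, 0, 0], [1, 0.8, -4, 0, 0], [1, 0, -3, 0, 0], [1, 0, 0, 0, 0]],
  ],
)

```text
clock: 21.2
position: [0.4864, -0.1766, 0.192]
ee_rot: [0.001, 0.999, 0.037, -0.0]
contact_force: [0.2, 0.9, -0.3]
width: 0.0856
```

```bash
cat >> h.py <<'E'
def look(tag,show=True):
    p=snap("top"); s=snap("side")
    for n,q in(("top",p),("side",s)):
        B=[]
        for i,c in enumerate(P0):
            r=postfit(q,(*c,0)); print(n,i,np.round(r[0][:2],4),round(np.degrees(r[0][2]),1),r[1]); B.append((box2(*r[0],.0325,.09,.0345),(0,0,255)))
    im=np.hstack([cv2.resize(p["image"][100:260,270:480,::-1],None,fx=1.9,fy=1.9),cv2.resize(s["image"][110:270,230:440,::-1],None,fx=1.9,fy=1.9)])
    cv2.imwrite(f"pics/{tag}.png",im)
    st=telemetry.get_state(); print(np.round(st["position"],4),st["width"],np.round(st["contact_force"],1),yaw()[0],st["clock"])
E
python3 -c "
from h import *
look('l1')"
```

```text
top 0 [ 0.6063 -0.2109] 14.8 [43. 31. 77.  9.]
top 1 [ 0.6136 -0.3867] -27.2 [10.  0.  0. 62.]
top 2 [ 0.5128 -0.3429] 25.9 [ 2. 43. 65.  8.]
top 3 [ 0.4524 -0.2   ] 10.0 [-4.  5. 40. 25.]
top 4 [ 0.4015 -0.3515] -1.7 [37. 27. 79.  5.]
side 0 [ 0.5992 -0.2188] 6.4 [29. 25. 12. 32.]
side 1 [ 0.6251 -0.3876] 15.8 [ 1. 46.  1. 32.]
side 2 [ 0.5041 -0.3404] 8.5 [46. 39. 36. -0.]
side 3 [ 0.4922 -0.2099] -3.8 [48. 36. 42. 32.]
side 4 [ 0.3996 -0.3477] -2.0 [39. 32. 37.  0.]
[ 0.4855 -0.1729  0.192 ] 0.08538549190131804 [0.1 0.5 0.4] 4.370436986882796 21.3
```

View pics/l1.png

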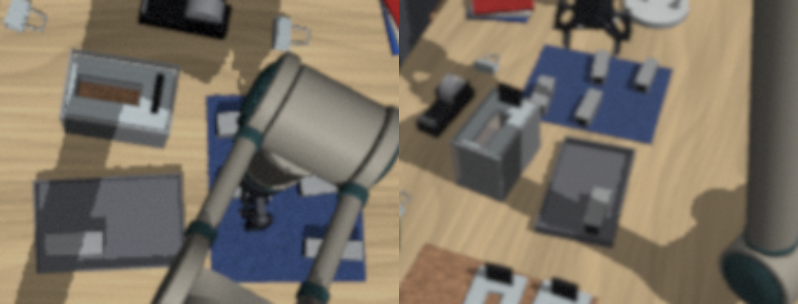

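The post lies flat in the tray at its lower-left. Next is post 3 at (0.4935, -0.21), yaw -2.7°.

carry_out(
  rows=[
    [[1, 0.8, -3.7, 0, -0.124], [1, 0, 0, -4, 0], [1, 0, 0, -4, 0], [1, 0, 0, -4, 0], [1, 0, 0, -3, 0], [1, 0, 0, -1.8, 0], [1, 0, 0, -0.8, 0], [1, 0, 0, 0, 0], [1, 0, 0, 0, 0]],
  ],
)

```text
clock: 22.2
position: [0.4947, -0.2095, 0.0175]
ee_rot: [0.0, 1.0, -0.023, 0.001]
contact_force: [0.1, 0.1, -0.0]
width: 0.0853
```

carry_out(
  rows=[
    [[-1, 0, 0, 0, 0], [-1, 0, 0, 0, 0], [-1, 0, 0, 0, 0], [-1, 0, 0, 0, 0], [-1, 0, 0, 0, 0], [-1, 0, 0, 0, 0], [-1, 0, 0, 0, 0]],
  ],
)

```text
clock: 22.9
position: [0.4943, -0.2101, 0.0172]
ee_rot: [0.0, 1.0, -0.023, 0.0]
contact_force: [0.2, 0.4, 6.0]
width: 0.0288
```

carry_out(
  rows=[
    [[-1, 0, 0, 1, 0], [-1, 0, 0, 2, 0], [-1, 0, 0, 4, 0], [-1, 0, 0, 4, 0], [-1, 0, 0, 4, 0], [-1, 0, 0, 3, 0], [-1, 0, 0, 0.5, 0], [-1, 0, 0, 0, 0], [-1, 0, 0, 0, 0]],
  ],
)

```text
clock: 23.8
position: [0.4928, -0.2091, 0.1998]
ee_rot: [-0.001, 1.0, -0.023, -0.001]
contact_force: [0.3, 0.2, -1.2]
width: 0.0291
```

Width 29 mm, so this is a 30 mm post. Moving over the slot.

carry_out(
  rows=[
    [[-1, 1, 1.5, 0.3, -0.01], [-1, 1.8, 3, 0, -0.017], [-1, 2, 3.4, 0, -0.017], [-1, 2.2, 3.6, 0, -0.017], [-1, 2.2, 3.6, 0, -0.017], [-1, 2, 3.4, 0, -0.015], [-1, 1.2, 2.2, 0, 0], [-1, 0.8, 1.2, 0, 0], [-1, 0, 0, 0, 0], [-1, 0, 0, 0, 0], [-1, 0, 0, 0, 0], [-1, 0, 0, 0, 0]],
  ],
)

```text
clock: 25.0
position: [0.6254, 0.0079, 0.2046]
ee_rot: [0.0, 0.998, -0.07, -0.0]
contact_force: [0.8, -0.2, -1.4]
width: 0.029
```

```bash
python3 - <<'E'
from h import *
for i in range(3):
    s=telemetry.get_state(); print(s["position"],s["width"],s["contact_force"],yaw()[0]); t=snap("top")
# refit slot
a=np.radians(-8)
p=snap("side")
overlay(p,[(box2(.625,.0093,a,.033,.097,.128),(0,0,255))],(235,110,325,210),"s7.png",6)
overlay(t,[(box2(.625,.0093,a,.033,.097,.128),(0,0,255))],(290,90,380,190),"t7.png",6)
E
```

```text
[0.62538529 0.0078879  0.20461052] 0.02900812442447976 [ 0.79991948 -0.20447723 -1.3610706 ] -8.05677324513232
[0.62550332 0.00804315 0.2047463 ] 0.029117956771434514 [-0.33939383  0.31759283 -1.19109082] -8.051874995465273
[0.6256127  0.00818307 0.20479539] 0.028825979716687992 [-0.09107739 -0.61231611 -1.19668186] -8.04439136335193
```

View pics/s7.png

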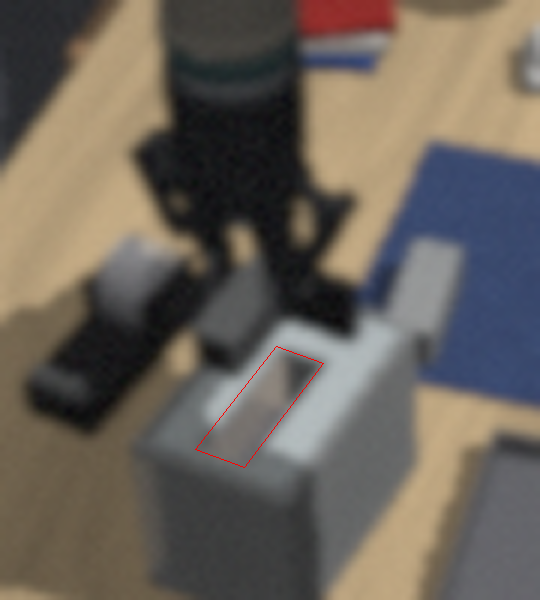

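carry_out(
  rows=[
    [[-1, 0, 0.1, -2, 0], [-1, 0, 0, -2, 0], [-1, 0, 0, -1.3, 0], [-1, 0, 0, -0.4, 0], [-1, 0, 0, 0, 0], [-1, 0, 0, 0, 0]],
  ],
)

```text
clock: 25.8
position: [0.6266, 0.0101, 0.1484]
ee_rot: [0.0, 0.998, -0.069, 0.001]
contact_force: [-0.5, 0.9, -1.2]
width: 0.0289
```

carry_out(
  rows=[
    [[-1, 0, 0, -0.2, 0], [-1, 0, 0, -0.2, 0], [-1, 0, 0, -0.2, 0], [-1, 0, 0, 0, 0]],
  ],
)

```text
clock: 26.2
position: [0.6263, 0.0102, 0.1432]
ee_rot: [0.0, 0.998, -0.069, 0.001]
contact_force: [-1.7, 0.9, 5.5]
width: 0.0291
```

carry_out(
  rows=[
    [[-1, 0, 0, -0.2, 0], [-1, 0, 0, -0.2, 0], [-1, 0, 0, 0, 0]],
  ],
)

```text
clock: 26.5
position: [0.6263, 0.0102, 0.143]
ee_rot: [0.0, 0.998, -0.069, 0.002]
contact_force: [-7.6, 1.7, 21.6]
width: 0.0293
```

Contact at the edge, so I'll ease off and search a little in -x with light pressure.

carry_out(
  rows=[
    [[-1, 0, 0, 0.4, 0], [-1, 0, 0, 0, 0], [-1, -0.1, 0, 0, 0], [-1, 0, 0, 0, 0]],
  ],
)

```text
clock: 26.9
position: [0.6267, 0.0102, 0.1431]
ee_rot: [-0.0, 0.998, -0.069, 0.002]
contact_force: [-0.3, -0.0, 6.5]
width: 0.0288
```

carry_out(
  rows=[
    [[-1, -0.1, 0, -0.1, 0], [-1, 0, 0, 0, 0]],
  ],
)

```text
clock: 27.1
position: [0.6266, 0.0102, 0.1431]
ee_rot: [-0.0, 0.998, -0.069, 0.004]
contact_force: [0.4, 0.8, 9.6]
width: 0.0294
```

carry_out(
  rows=[
    [[-1, -0.1, 0, 0, 0], [-1, 0, 0, 0, 0]],
  ],
)

```text
clock: 27.3
position: [0.6265, 0.0102, 0.143]
ee_rot: [-0.0, 0.998, -0.069, 0.005]
contact_force: [2.7, 1.1, 8.4]
width: 0.0289
```

carry_out(
  rows=[
    [[-1, 0, 0, 0.8, 0], [-1, 0, 0, 0, 0], [-1, 0, 0, 0, 0], [-1, 0, 0, 0, 0]],
  ],
)

```text
clock: 27.7
position: [0.6223, 0.0103, 0.1476]
ee_rot: [0.0, 0.998, -0.069, -0.001]
contact_force: [-0.3, 0.2, -1.0]
width: 0.029
```

```bash
python3 - <<'E'
from h import *
s=telemetry.get_state(); x=s["position"]; print(x,s["width"],s["contact_force"],yaw())
t=snap("top");p=snap("side")
a=np.radians(-8); 
B=[(box2(.625,.0093,a,.033,.097,.128),(0,0,255)),(box2(x[0],x[1],a,.03,.09,x[2]-.0152),(0,255,0)),(box2(x[0],x[1],a,.03,.09,x[2]+.0148),(0,255,0))]
overlay(p,B,(250,130,310,190),"s8.png",10)
overlay(t,B,(300,115,370,175),"t8.png",10)
overlay(p,[],(250,130,310,190),"s8r.png",10)
E
```

```text
[0.62226538 0.01025125 0.14762323] 0.02903758977987156 [-0.30856276  0.22567215 -1.02105783] (np.float64(-7.964567561694101), array([-1.96975932e-03,  1.28820371e-04, -9.99998052e-01]))
```

View pics/s8.png

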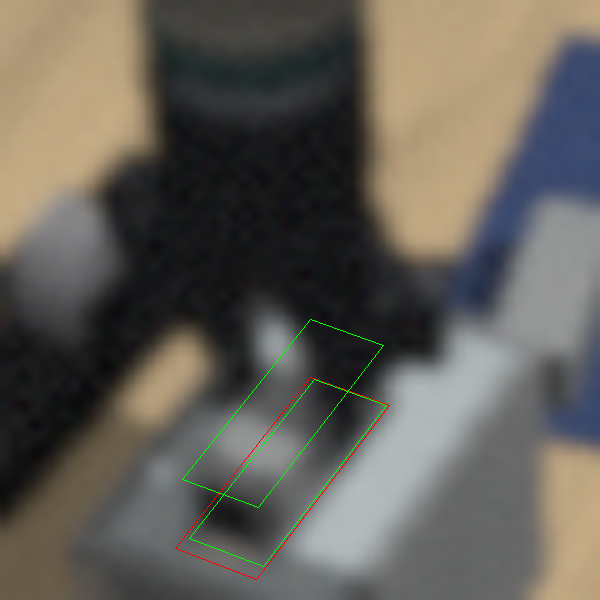

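View pics/s8r.png

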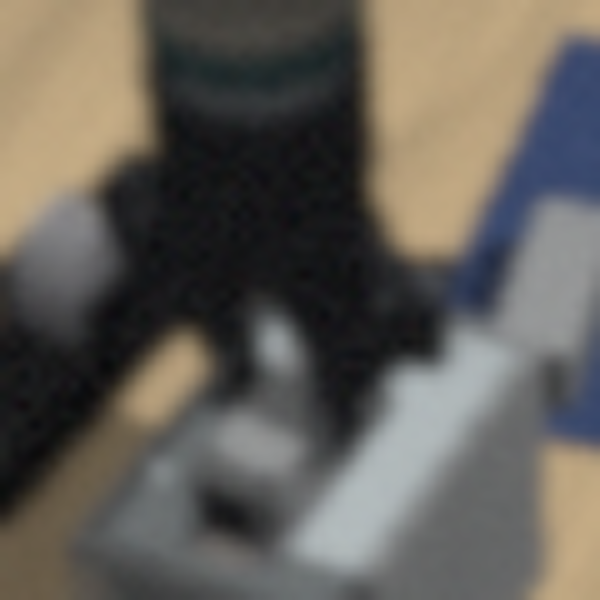

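View pics/t8.png

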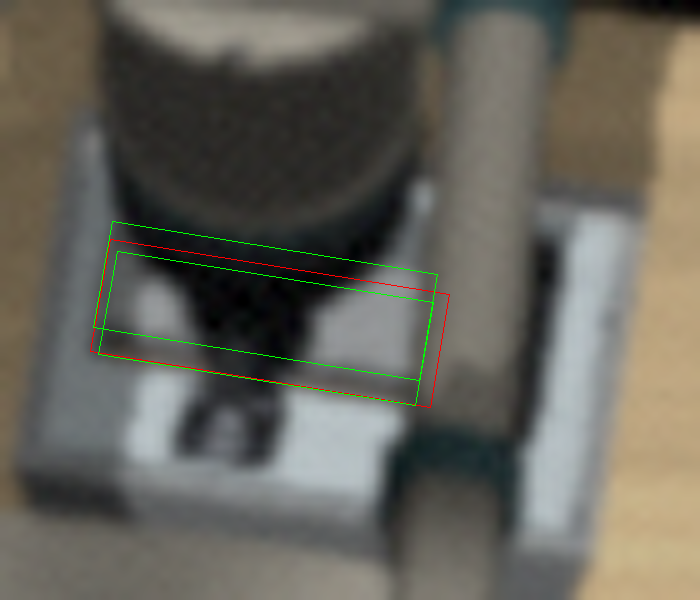

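The post is now about 2.5 mm too far -x. The window should be near x≈0.6245, so I'll retry there.

carry_out(
  rows=[
    [[-1, 0.2, -0.05, 0, 0], [-1, 0, 0, 0, 0], [-1, 0, 0, -0.2, 0], [-1, 0, 0, -0.2, 0], [-1, 0, 0, -0.2, 0], [-1, 0, 0, 0, 0]],
  ],
)

```text
clock: 28.4
position: [0.6246, 0.0098, 0.1421]
ee_rot: [-0.0, 0.998, -0.069, -0.0]
contact_force: [0.3, 0.3, -0.3]
width: 0.0294
```

carry_out(
  rows=[
    [[-1, 0, 0, -0.2, 0], [-1, 0, 0, 0, 0]],
  ],
)

```text
clock: 28.6
position: [0.6248, 0.0097, 0.1403]
ee_rot: [0.0, 0.998, -0.069, -0.0]
contact_force: [0.2, -0.8, -0.5]
width: 0.0291
```

It's entering the slot (z 0.1403, no force). Going further down.

carry_out(
  rows=[
    [[-1, 0, 0, -0.2, 0], [-1, 0, 0, -0.2, 0], [-1, 0, 0, -0.2, 0], [-1, 0, 0, 0, 0], [-1, 0, 0, 0, 0]],
  ],
)

```text
clock: 29.1
position: [0.6249, 0.0097, 0.1344]
ee_rot: [-0.0, 0.998, -0.069, -0.0]
contact_force: [-0.4, -0.3, -1.3]
width: 0.0291
```

carry_out(
  rows=[
    [[0.3, 0, 0, 0, 0], [0.3, 0, 0, 0, 0], [0.3, 0, 0, 0, 0], [0.3, 0, 0, 0, 0], [0.3, 0, 0, 0, 0], [0.3, 0, 0, 2, 0], [0.3, 0, 0, 3, 0], [1, 0, -1, 3, 0], [1, 0, -3, 0, 0], [1, 0, -4, 0, 0.02], [1, -1, -4, 0, 0.02]],
  ],
)

```text
clock: 30.2
position: [0.616, -0.1113, 0.215]
ee_rot: [0.0, 0.999, -0.048, 0.001]
contact_force: [0.0, 0.6, -0.8]
width: 0.0855
```

carry_out(
  rows=[
    [[1, -1, -4, 0, 0.04], [1, -1, -3, 0, 0.04], [1, -2, -1, 0, 0.04], [1, -2, 0, 0, 0.04], [1, 0, 0, 0, 0]],
  ],
)

```text
clock: 30.7
position: [0.5526, -0.1906, 0.2147]
ee_rot: [-0.0, 1.0, 0.03, -0.001]
contact_force: [0.4, 0.8, 0.6]
width: 0.0856
```

```bash
python3 - <<'E'
from h import *
look('l2')
t=snap("top");p=snap("side")
overlay(p,[(box2(.6247,.0095,np.radians(-8),.033,.097,.128),(0,0,255))],(235,120,325,210),"s9.png",6)
overlay(t,[(box2(.6247,.0095,np.radians(-8),.033,.097,.128),(0,0,255))],(290,105,380,185),"t9.png",8)
E
```

```text
top 0 [ 0.6148 -0.2073] 28.9 [36. 12. 54. 21.]
top 1 [ 0.6143 -0.3587] 11.8 [ 9.  1.  0. 73.]
top 2 [ 0.5065 -0.3449] 7.6 [73. 39. 85. -3.]
top 3 [ 0.4788 -0.1883] -24.4 [45.  3. 59.  4.]
top 4 [ 0.4051 -0.3349] -36.8 [41.  3.  7. 61.]
side 0 [ 0.5999 -0.219 ] 7.9 [39. 32. 12. 32.]
side 1 [ 0.5921 -0.3424] 12.5 [ 3. -1.  0.  0.]
side 2 [ 0.5046 -0.3403] 9.4 [46. 35. 35. -0.]
side 3 [ 0.5047 -0.2275] 0.0 [0. 0. 1. 6.]
side 4 [ 0.3997 -0.3477] -1.9 [40. 32. 36.  0.]
[ 0.5553 -0.1904  0.2149] 0.08530745756339488 [-0.  -0.2  0.5] 3.4324608390042637 30.8
```

View pics/s9.png

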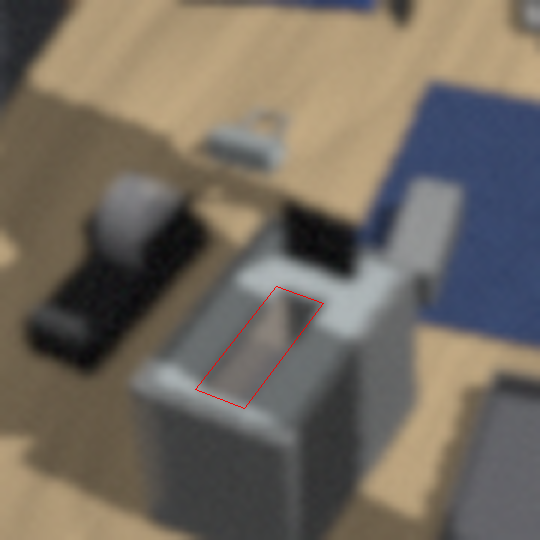

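View pics/t9.png

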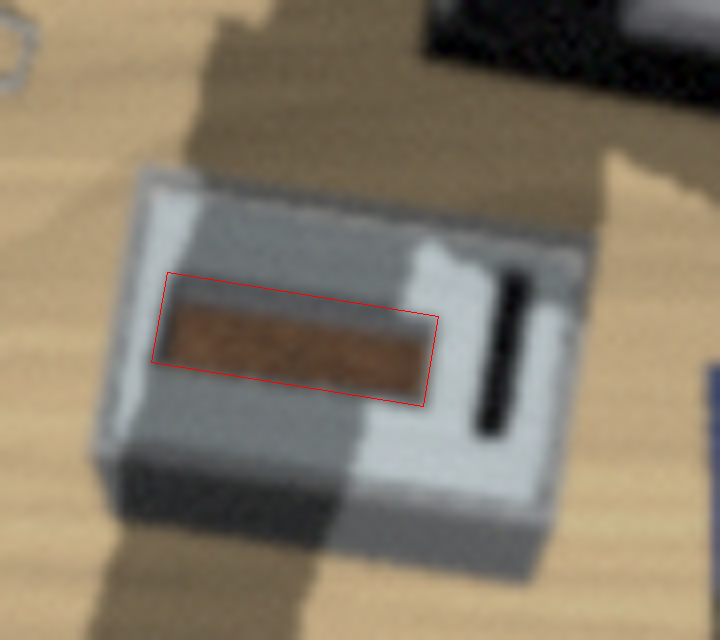

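View pics/l2.png

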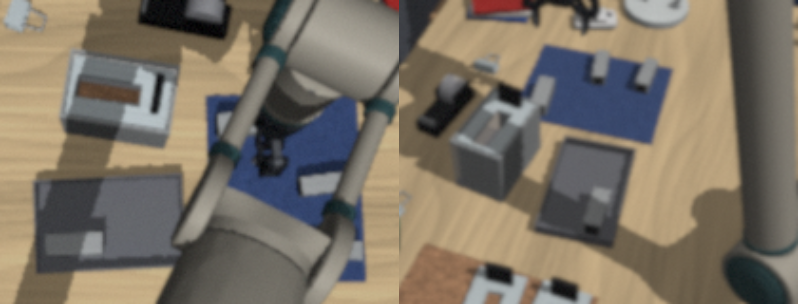

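The post has dropped through: the slot is clear in both views and nothing is outside the box. Next is post 0 at (0.601, -0.213), yaw ~5°.

carry_out(
  rows=[
    [[1, 2.5, -1.3, 0, 0.03], [1, 2, -1, -2, 0], [1, 0, 0, -4, 0], [1, 0, 0, -4, 0], [1, 0, 0, -4, 0], [1, 0, 0, -3, 0], [1, 0, 0, -2, 0], [1, 0, 0, -0.8, 0], [1, 0, 0, 0, 0], [1, 0, 0, 0, 0]],
  ],
)

```text
clock: 31.9
position: [0.6012, -0.2135, 0.0174]
ee_rot: [0.0, 0.999, 0.046, 0.001]
contact_force: [0.2, 0.0, 0.3]
width: 0.0852
```

carry_out(
  rows=[
    [[-1, 0, 0, 0, 0], [-1, 0, 0, 0, 0], [-1, 0, 0, 0, 0], [-1, 0, 0, 0, 0], [-1, 0, 0, 0, 0], [-1, 0, 0, 0, 0], [-1, 0, 0, 0, 0]],
  ],
)

```text
clock: 32.6
position: [0.6003, -0.2135, 0.0175]
ee_rot: [0.0, 0.999, 0.045, 0.001]
contact_force: [-1.0, -1.0, 6.0]
width: 0.0342
```

carry_out(
  rows=[
    [[-1, 0, 0, 1, 0], [-1, 0, 0, 2, 0], [-1, 0, 0, 4, 0], [-1, 0, 0, 4, 0], [-1, 0, 0, 4, 0], [-1, 0, 0, 3, 0], [-1, 0, 0, 0.8, 0], [-1, 0, 0, 0, 0], [-1, 0, 0, 0, 0]],
  ],
)

```text
clock: 33.5
position: [0.5988, -0.2127, 0.2024]
ee_rot: [-0.001, 0.999, 0.045, -0.002]
contact_force: [-0.9, -0.1, -2.6]
width: 0.0343
```

Width 34 mm again, so it should not pass. I'll try it in the slot.

carry_out(
  rows=[
    [[-1, 0.3, 1.5, 0.3, -0.02], [-1, 0.4, 3, 0, -0.04], [-1, 0.4, 3.6, 0, -0.04], [-1, 0.4, 3.8, 0, -0.04], [-1, 0.4, 3.8, 0, -0.04], [-1, 0.3, 3.2, 0, -0.04], [-1, 0.2, 2.2, 0, -0.01], [-1, 0.1, 1.2, 0, 0], [-1, 0, 0, -1.5, 0], [-1, 0, 0, -2, 0], [-1, 0, 0, -1.5, 0], [-1, 0, 0, 0, 0]],
  ],
)

```text
clock: 34.7
position: [0.6223, 0.0093, 0.1534]
ee_rot: [0.0, 0.998, -0.07, -0.004]
contact_force: [-0.0, 1.0, -1.8]
width: 0.0341
```

carry_out(
  rows=[
    [[-1, 0, 0, 0, 0], [-1, 0, 0, 0, 0]],
  ],
)

```text
clock: 34.9
position: [0.6255, 0.0093, 0.158]
ee_rot: [0.0, 0.998, -0.07, 0.0]
contact_force: [0.7, -0.0, -1.8]
width: 0.034
```

carry_out(
  rows=[
    [[-1, 0, 0, -0.5, 0], [-1, 0, 0, -0.5, 0], [-1, 0, 0, -0.3, 0], [-1, 0, 0, -0.2, 0], [-1, 0, 0, 0, 0]],
  ],
)

```text
clock: 35.4
position: [0.6247, 0.0097, 0.1435]
ee_rot: [0.0, 0.998, -0.069, 0.0]
contact_force: [-1.6, -0.1, 3.5]
width: 0.0343
```

carry_out(
  rows=[
    [[-1, 0, 0, -0.2, 0], [-1, 0, 0, -0.1, 0], [-1, 0, 0, 0, 0]],
  ],
)

```text
clock: 35.7
position: [0.6247, 0.0097, 0.1433]
ee_rot: [0.0, 0.998, -0.069, 0.001]
contact_force: [-6.7, -0.4, 17.3]
width: 0.034
```

Blocked at the same x where the 30 mm post went in. It goes to the tray spot at (0.408, -0.057).

carry_out(
  rows=[
    [[-1, 0, 0, 2, 0], [-1, 0, 0, 4, 0], [-1, -2, -0.4, 0, 0.02], [-1, -3.5, -1, 0, 0.04], [-1, -4, -1.2, 0, 0.04], [-1, -4, -1.2, -1, 0.04], [-1, -4, -1.2, -3, 0.04], [-1, -3, -1.2, -4, 0.037], [-1, -1.2, -0.45, -4, 0], [-1, 0, 0, -3, 0], [-1, 0, 0, 0, 0], [-1, 0, 0, 0, 0]],
  ],
)

```text
clock: 36.9
position: [0.4106, -0.0563, 0.0518]
ee_rot: [0.0, 0.999, 0.039, 0.0]
contact_force: [-0.3, -0.1, -1.7]
width: 0.034
```

carry_out(
  rows=[
    [[-1, 0, 0, -1, 0], [-1, 0, 0, 0, 0], [-1, 0, 0, 0, 0]],
  ],
)

```text
clock: 37.2
position: [0.4106, -0.0562, 0.042]
ee_rot: [0.0, 0.999, 0.039, 0.001]
contact_force: [-0.1, 0.1, -1.7]
width: 0.0344
```

carry_out(
  rows=[
    [[-1, -0.3, 0, -1, 0], [-1, 0, 0, -0.8, 0], [-1, 0, 0, -0.4, 0], [-1, 0, 0, 0, 0], [-1, 0, 0, -0.1, 0], [-1, 0, 0, 0, 0]],
  ],
)

```text
clock: 37.8
position: [0.4074, -0.0562, 0.0194]
ee_rot: [0.0, 0.999, 0.039, 0.0]
contact_force: [-1.1, 1.4, 9.9]
width: 0.0344
```

carry_out(
  rows=[
    [[0.1, 0, 0, 0, 0], [0.1, 0, 0, 0, 0], [0.1, 0, 0, 0, 0], [0.1, 0, 0, 0, 0], [0.1, 0, 0, 1.5, 0], [0.1, 0, 0, 3, 0], [0.1, 0, 0, 4, 0], [1, 0, -1, 4, 0], [1, 0, -3, 3, 0], [1, 0, -4, 2, 0], [1, 0, -4, 0, 0], [1, 0, -4, 0, 0]],
  ],
)

```text
clock: 39.0
position: [0.4071, -0.2178, 0.1945]
ee_rot: [0.001, 0.999, 0.039, 0.001]
contact_force: [1.0, -0.2, -0.4]
width: 0.0854
```

carry_out(
  rows=[
    [[1, 0, -4, 0, 0], [1, 0, -4, 0, 0], [1, 0, -3, 0, 0], [1, 0, 0, 0, 0]],
  ],
)

```text
clock: 39.4
position: [0.407, -0.3303, 0.193]
ee_rot: [0.001, 0.999, 0.037, 0.0]
contact_force: [0.4, 0.8, -0.0]
width: 0.0858
```

```bash
python3 -c "
from h import *
look('l3')"
```

```text
top 0 [ 0.6042 -0.2186] 8.0 [0. 1. 2. 1.]
top 1 [ 0.5982 -0.3041] -5.4 [ 0.  0. -0. 15.]
top 2 [ 0.5064 -0.3449] 7.7 [73. 65. 85. 61.]
top 3 [ 0.5093 -0.2462] -0.3 [ 1.  1.  3. 12.]
top 4 [ 0.4017 -0.3535] -1.1 [88. 68. 81. 67.]
side 0 [ 0.5863 -0.1758] -75.7 [ 9.  8. 52.  0.]
side 1 [ 0.5982 -0.343 ] 0.4 [1. 3. 0. 0.]
side 2 [ 0.5028 -0.3414] 3.8 [34. 31. 36. -3.]
side 3 [ 0.4856 -0.2316] 17.9 [0. 0. 0. 7.]
side 4 [ 0.3998 -0.348 ] -1.7 [39. 32. 37. -0.]
[ 0.4064 -0.3262  0.1928] 0.08521283590700182 [ 0.6 -0.7 -0.4] 4.381617539284874 39.5
```

View pics/l3.png

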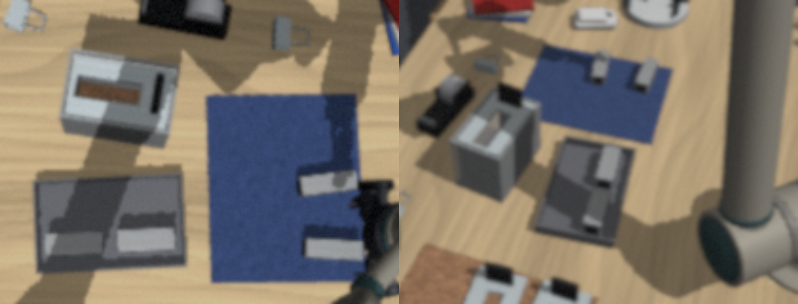

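Two failed posts lie flat and side by side in the tray, and two remain on the mat. Picking post 4 at (0.401, -0.353), yaw -1.2°.

carry_out(
  rows=[
    [[1, -0.5, -2.6, 0, -0.098], [1, 0, 0, -3, 0], [1, 0, 0, -4, 0], [1, 0, 0, -4, 0], [1, 0, 0, -3, 0], [1, 0, 0, -1.8, 0], [1, 0, 0, 0, 0], [1, 0, 0, 0, 0]],
  ],
)

```text
clock: 40.3
position: [0.4021, -0.3512, 0.0358]
ee_rot: [-0.0, 1.0, -0.009, -0.0]
contact_force: [-0.5, -0.7, 0.2]
width: 0.0852
```

carry_out(
  rows=[
    [[1, 0, -0.15, -1.2, 0], [1, 0, 0, -0.7, 0], [1, 0, 0, 0, 0], [-1, 0, 0, 0, 0], [-1, 0, 0, 0, 0], [-1, 0, 0, 0, 0], [-1, 0, 0, 0, 0], [-1, 0, 0, 0, 0], [-1, 0, 0, 0, 0], [-1, 0, 0, 0, 0]],
  ],
)

```text
clock: 41.3
position: [0.4021, -0.354, 0.0169]
ee_rot: [0.0, 1.0, -0.01, 0.0]
contact_force: [0.3, 0.5, 4.6]
width: 0.0291
```

carry_out(
  rows=[
    [[-1, 0, 0, 1, 0], [-1, 0, 0, 2, 0], [-1, 0, 0, 4, 0], [-1, 0, 0, 4, 0], [-1, 0, 0, 4, 0], [-1, 0, 0, 3, 0], [-1, 0, 0, 0.8, 0], [-1, 0, 0, 0, 0], [-1, 0, 0, 0, 0]],
  ],
)

```text
clock: 42.2
position: [0.401, -0.3526, 0.2028]
ee_rot: [-0.001, 1.0, -0.01, -0.001]
contact_force: [-0.8, 0.0, -1.1]
width: 0.029
```

carry_out(
  rows=[
    [[-1, 1, 1.5, 0.2, -0.01], [-1, 1.8, 3, 0, -0.01], [-1, 2.2, 3.5, 0, -0.012], [-1, 2.4, 3.8, 0, -0.012], [-1, 2.4, 3.8, 0, -0.012], [-1, 2.4, 3.8, 0, -0.012], [-1, 2.4, 3.8, 0, -0.012], [-1, 2.4, 3.8, 0, -0.012], [-1, 2.2, 3.6, 0, -0.012], [-1, 1.7, 3, 0, -0.015], [-1, 1, 1.7, 0, 0], [-1, 0.5, 0.9, 0, 0]],
  ],
)

```text
clock: 43.4
position: [0.6256, 0.0097, 0.2043]
ee_rot: [0.0, 0.998, -0.068, -0.002]
contact_force: [-0.5, -0.4, -1.0]
width: 0.029
```

carry_out(
  rows=[
    [[-1, 0, 0, -1.5, 0], [-1, 0, 0, -2, 0], [-1, 0, 0, -1.3, 0], [-1, 0, 0, 0, 0], [-1, 0, 0, 0, 0], [-1, 0, 0, 0, 0]],
  ],
)

```text
clock: 44.0
position: [0.6265, 0.0078, 0.1595]
ee_rot: [0.0, 0.998, -0.07, 0.001]
contact_force: [-1.0, -0.5, -0.3]
width: 0.0289
```

carry_out(
  rows=[
    [[-1, -0.15, 0.2, -0.5, 0], [-1, 0, 0, -0.4, 0], [-1, 0, 0, 0, 0], [-1, 0, 0, 0, 0], [-1, 0, 0, 0, 0]],
  ],
)

```text
clock: 44.5
position: [0.6245, 0.0104, 0.1496]
ee_rot: [0.0, 0.998, -0.069, 0.0]
contact_force: [0.2, -0.7, -0.4]
width: 0.0293
```

```bash
python3 - <<'E'
from h import *
for i in range(3):
    s=telemetry.get_state(); print(s["position"],s["width"],s["contact_force"],yaw()[0]); snap("top")
E
```

```text
[0.62451658 0.01041461 0.14959905] 0.02927029922588403 [ 0.19888382 -0.7020742  -0.37932219] -7.95977212257377
[0.62454129 0.01039798 0.14962896] 0.029207950297060036 [-0.4341207   0.10175897 -0.04393123] -7.960600309802732
[0.62453713 0.0104091  0.1496354 ] 0.029148089787169453 [ 0.54753098  0.35963348 -0.81749543] -7.959957212690381
```

Settled at (0.6245, 0.0104). Lowering into the slot.

carry_out(
  rows=[
    [[-1, 0, -0.05, -0.3, 0], [-1, 0, 0, -0.3, 0], [-1, 0, 0, -0.2, 0], [-1, 0, 0, -0.1, 0], [-1, 0, 0, 0, 0]],
  ],
)

```text
clock: 45.15
position: [0.6242, 0.0099, 0.1402]
ee_rot: [-0.0, 0.998, -0.069, -0.0]
contact_force: [0.2, 0.1, -1.3]
width: 0.0289
```

carry_out(
  rows=[
    [[-1, 0, 0, -0.2, 0], [-1, 0, 0, -0.2, 0], [-1, 0, 0, -0.2, 0], [-1, 0, 0, 0, 0], [-1, 0, 0, 0, 0]],
  ],
)

```text
clock: 45.65
position: [0.6244, 0.0099, 0.1344]
ee_rot: [0.0, 0.998, -0.069, -0.0]
contact_force: [-0.3, -0.6, -1.1]
width: 0.0291
```

carry_out(
  rows=[
    [[0.3, 0, 0, 0, 0], [0.3, 0, 0, 0, 0], [0.3, 0, 0, 0, 0], [0.3, 0, 0, 0, 0], [0.3, 0, 0, 0, 0], [0.3, 0, 0, 2, 0], [0.3, 0, 0, 3, 0], [1, 0, -1, 3, 0], [1, 0, -3, 0, 0.02], [1, -1, -4, 0, 0.04], [1, -1, -4, 0, 0.04], [1, -1.5, -4, 0, 0.04]],
  ],
)

```text
clock: 46.85
position: [0.5894, -0.1514, 0.2146]
ee_rot: [0.0, 1.0, 0.002, 0.0]
contact_force: [-0.2, -1.0, -0.0]
width: 0.0855
```

carry_out(
  rows=[
    [[1, -2, -4, 0, 0.04], [1, -2, -4, 0, 0.04], [1, -2, -4, 0, 0.04], [1, -2, -3.5, 0, 0.04], [1, -0.3, -2, 0, 0], [1, 0, 0, 0, 0], [1, 0, 0, 0, 0]],
  ],
)

```text
clock: 47.55
position: [0.5069, -0.3247, 0.2143]
ee_rot: [-0.001, 0.997, 0.08, 0.0]
contact_force: [0.1, 0.6, -0.8]
width: 0.0853
```

```bash
python3 - <<'E'
from h import *
look('l4')
t=snap("top");p=snap("side")
overlay(p,[],(235,120,325,210),"s10.png",6)
overlay(t,[],(290,105,380,185),"t10.png",8)
E
```

```text
top 0 [ 0.6054 -0.2232] 7.4 [ 0.  1. -0.  3.]
top 1 [ 0.5587 -0.357 ] 5.5 [  1.  13.  -0. 109.]
top 2 [ 0.5069 -0.3445] 8.9 [89. 69. 86. 53.]
top 3 [ 0.5077 -0.2138] 0.8 [0. 1. 1. 1.]
top 4 [ 0.419  -0.3692] 46.1 [68. 47. 34.  0.]
side 0 [ 0.6063 -0.1961] -11.7 [11.  7. 22.  0.]
side 1 [ 0.6138 -0.3514] 12.7 [ 4. -0.  1.  0.]
side 2 [ 0.5044 -0.3403] 9.1 [45. 35. 36. -0.]
side 3 [ 0.5118 -0.2253] -2.5 [ 1. -0.  1.  6.]
side 4 [ 0.3849 -0.3609] 9.4 [ 2. -0.  1.  0.]
[ 0.5071 -0.3237  0.2144] 0.0851578020487714 [ 0.8  0.3 -0.6] 9.28752082150928 47.65
```

View pics/s10.png

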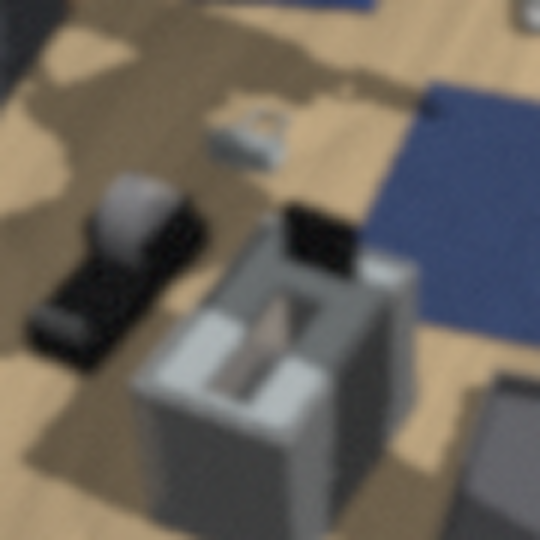

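View pics/t10.png

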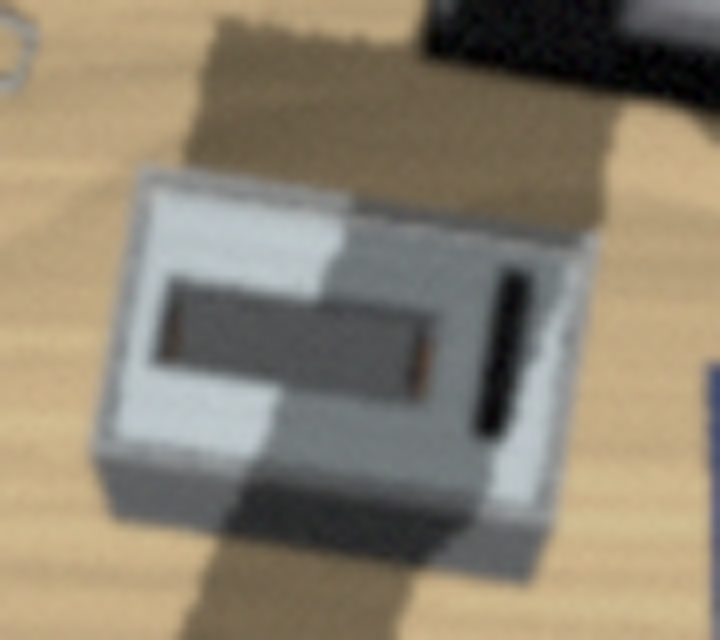

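View pics/l4.png

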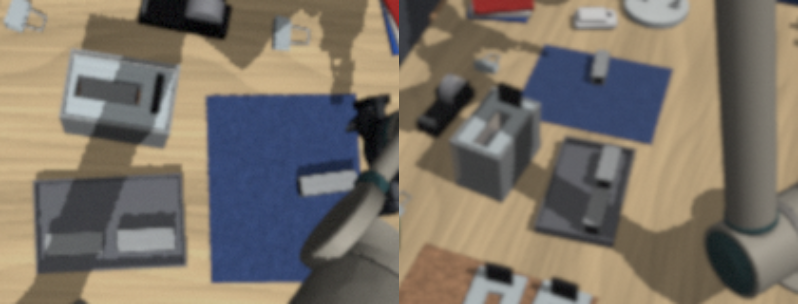

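The second post is visible deep below the slot. The last one, post 2, is at (0.506, -0.344), yaw 8.8°.

carry_out(
  rows=[
    [[1, -0.1, -2, 0, -0.01], [1, 0, 0, -4, 0], [1, 0, 0, -4, 0], [1, 0, 0, -4, 0], [1, 0, 0, -3, 0], [1, 0, 0, -2, 0], [1, 0, 0, -1, 0], [1, 0, 0, 0, 0], [1, 0, 0, 0, 0]],
  ],
)

```text
clock: 48.65
position: [0.5062, -0.346, 0.0353]
ee_rot: [0.001, 0.997, 0.075, 0.001]
contact_force: [-1.3, -0.9, 0.4]
width: 0.0851
```

carry_out(
  rows=[
    [[1, 0, 0, -1.2, 0], [1, 0, 0, -0.6, 0], [1, 0, 0, 0, 0], [-1, 0, 0, 0, 0], [-1, 0, 0, 0, 0], [-1, 0, 0, 0, 0], [-1, 0, 0, 0, 0], [-1, 0, 0, 0, 0], [-1, 0, 0, 0, 0], [-1, 0, 0, 0, 0]],
  ],
)

```text
clock: 49.65
position: [0.5058, -0.3454, 0.017]
ee_rot: [0.0, 0.997, 0.075, 0.0]
contact_force: [0.7, 1.3, 3.4]
width: 0.0288
```

carry_out(
  rows=[
    [[-1, 0, 0, 1, 0], [-1, 0, 0, 2, 0], [-1, 0, 0, 4, 0], [-1, 0, 0, 4, 0], [-1, 0, 0, 4, 0], [-1, 0, 0, 3, 0], [-1, 0, 0, 0.8, 0], [-1, 0, 0, 0, 0], [-1, 0, 0, 0, 0]],
  ],
)

```text
clock: 50.55
position: [0.5044, -0.3443, 0.2025]
ee_rot: [-0.001, 0.997, 0.075, -0.001]
contact_force: [-0.4, 0.9, -1.9]
width: 0.0289
```

30 mm again. Moving to the slot.

carry_out(
  rows=[
    [[-1, 0.5, 1.5, 0.2, -0.02], [-1, 1, 3, 0, -0.03], [-1, 1.2, 3.5, 0, -0.03], [-1, 1.3, 3.8, 0, -0.03], [-1, 1.3, 3.8, 0, -0.03], [-1, 1.3, 3.8, 0, -0.03], [-1, 1.3, 3.8, 0, -0.03], [-1, 1.3, 3.8, 0, -0.03], [-1, 1.2, 3.4, 0, -0.03], [-1, 0.9, 2.8, 0, -0.03], [-1, 0.6, 1.6, 0, 0], [-1, 0, 0.7, 0, 0]],
  ],
)

```text
clock: 51.75
position: [0.6241, 0.0112, 0.2043]
ee_rot: [0.0, 0.998, -0.068, -0.002]
contact_force: [-0.7, -0.8, -1.9]
width: 0.0289
```

carry_out(
  rows=[
    [[-1, 0, 0, -1.5, 0], [-1, 0, 0, -2, 0], [-1, 0, 0, -1.3, 0], [-1, 0, 0, -0.7, 0], [-1, 0, 0, 0, 0], [-1, 0, 0, 0, 0], [-1, 0, 0, 0, 0], [-1, 0, 0, 0, 0]],
  ],
)

```text
clock: 52.55
position: [0.6249, 0.0098, 0.1524]
ee_rot: [0.0, 0.998, -0.069, 0.001]
contact_force: [0.1, 0.2, -0.8]
width: 0.0291
```

```bash
python3 - <<'E'
from h import *
for i in range(3):
    s=telemetry.get_state(); print(s["position"],s["width"],s["contact_force"],yaw()[0]); snap("top")
E
```

```text
[0.62492785 0.00975085 0.15238245] 0.029091691084718818 [ 0.08181916  0.1593005  -0.82773751] -7.966066426761673
[0.62479776 0.00979756 0.15228063] 0.028672714106938238 [ 0.20688433  0.19289451 -0.99967912] -7.964767837544561
[0.62470116 0.00987896 0.15212437] 0.028985984262934028 [-0.0301262  -0.69073688 -1.1084916 ] -7.961785107688837
```

carry_out(
  rows=[
    [[-1, 0, -0.05, -0.3, 0], [-1, 0, 0, -0.3, 0], [-1, 0, 0, -0.3, 0], [-1, 0, 0, -0.2, 0], [-1, 0, 0, -0.1, 0], [-1, 0, 0, 0, 0]],
  ],
)

```text
clock: 53.3
position: [0.6243, 0.0094, 0.1392]
ee_rot: [-0.0, 0.998, -0.069, -0.0]
contact_force: [-0.1, -0.2, -1.4]
width: 0.0292
```

carry_out(
  rows=[
    [[-1, 0, 0, -0.2, 0], [-1, 0, 0, -0.2, 0], [-1, 0, 0, -0.2, 0], [-1, 0, 0, 0, 0], [-1, 0, 0, 0, 0]],
  ],
)

```text
clock: 53.8
position: [0.6244, 0.0094, 0.1334]
ee_rot: [0.0, 0.998, -0.069, -0.0]
contact_force: [1.1, -0.8, -1.1]
width: 0.0289
```

carry_out(
  rows=[
    [[0.3, 0, 0, 0, 0], [0.3, 0, 0, 0, 0], [0.3, 0, 0, 0, 0], [0.3, 0, 0, 0, 0], [0.3, 0, 0, 0, 0], [0.3, 0, 0, 2, 0], [0.3, 0, 0, 3, 0], [1, 0, -1, 3, 0], [1, 0, -3, 0, 0], [1, -1, -4, 0, 0], [1, -1, -4, 0, 0], [1, -2, -4, 0, 0]],
  ],
)

```text
clock: 55.0
position: [0.5849, -0.1521, 0.2135]
ee_rot: [0.0, 0.998, -0.069, 0.001]
contact_force: [0.0, -1.0, 0.4]
width: 0.0854
```

carry_out(
  rows=[
    [[1, -3, -3, 0, 0], [1, -3, -3, 0, 0], [1, -3, -3, 0, 0], [1, -3, -3, 0, 0], [1, -3, -3, 0, 0], [1, -2, -3, 0, 0], [1, 0, -3, 0, 0], [1, 0, -3, 0, 0], [1, 0, 0, 0, 0]],
  ],
)

```text
clock: 55.9
position: [0.4142, -0.3947, 0.2134]
ee_rot: [0.001, 0.997, -0.071, 0.001]
contact_force: [-0.4, -0.3, 0.7]
width: 0.0854
```

```bash
python3 - <<'E'
from h import *
t=snap("top","t11f.png");p=snap("side","s11f.png")
print(telemetry.get_state()["position"])
a=np.radians(-8);c=(.6145+.055*np.sin(-a),-.0625+.055*np.cos(a))
B=[(box2(*c,a,.09,.15,.128),(0,0,255))]
overlay(p,B,(235,120,325,210),"s11.png",6)
overlay(t,B,(290,105,380,185),"t11.png",8)
for q in(t,p):
    for th in("post_1","gauge_b"):
        print(th,[(np.round(ray(q,*d["xy"],.03)[:2],3).tolist(),round(d["confidence"],2)) for d in finder.boxes_of(q,th)])
E
```

```text
[ 0.41406596 -0.39079859  0.21317537]
post_1 [([0.397, 0.047], 0.88), ([0.645, 0.017], 0.71), ([0.417, -0.052], 0.61)]
gauge_b [([0.188, 0.347], 0.93), ([0.329, 0.522], 0.75), ([0.39, 0.271], 0.69), ([0.527, 0.305], 0.63)]
post_1 [([0.393, 0.064], 0.48), ([0.405, -0.051], 0.47)]
gauge_b [([0.383, 0.302], 0.89), ([0.522, 0.322], 0.88), ([0.201, 0.33], 0.79), ([0.651, -0.134], 0.66), ([0.32, 0.557], 0.62)]
```

View pics/t11f.png

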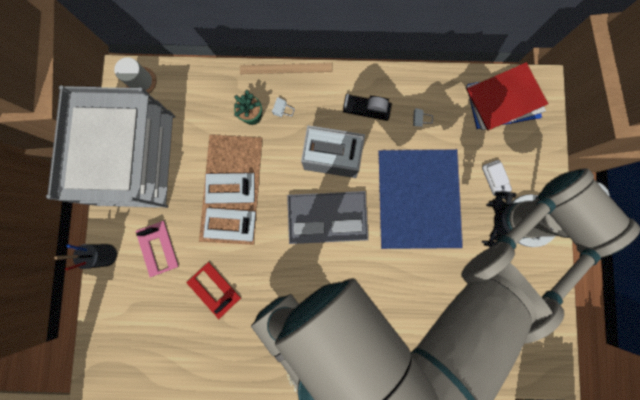

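View pics/s11f.png

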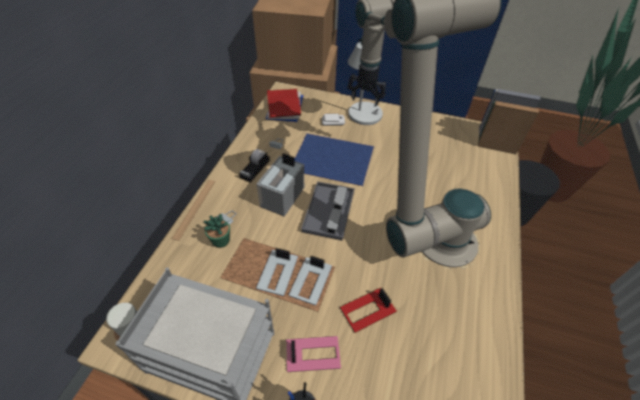

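View pics/t11.png

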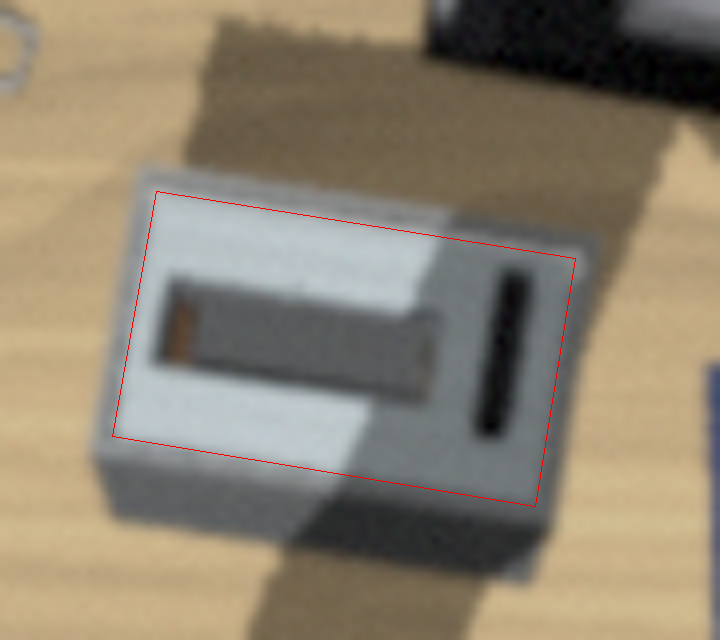

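View pics/s11.png

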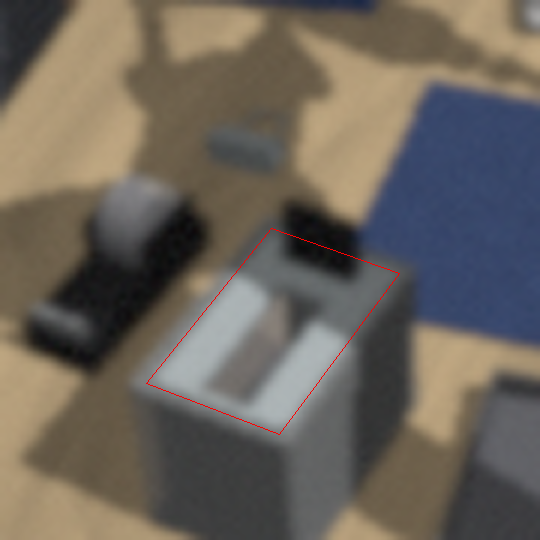

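All five posts are handled. I'll pull the arm clear of the lamp and take one last look.

carry_out(
  rows=[
    [[1, -1, 2, 2, 0], [1, -1, 3, 2, 0], [1, -1, 3, 2, 0], [1, -1, 3, 0, 0], [1, 0, 0, 0, 0], [1, 0, 0, 0, 0], [1, 0, 0, 0, 0]],
  ],
)

```text
clock: 56.9
position: [0.3747, -0.2809, 0.2735]
ee_rot: [0.0, 0.998, -0.069, 0.0]
contact_force: [0.9, 0.6, -0.8]
width: 0.0851
```

```bash
python3 - <<'E'
from h import *
t=snap("top");p=snap("side")
s=telemetry.get_state(); print(s["position"],s["contact_force"],s["clock"])
im=np.hstack([cv2.resize(t["image"][90:260,270:480,::-1],None,fx=1.9,fy=1.9),cv2.resize(p["image"][90:260,230:440,::-1],None,fx=1.9,fy=1.9)]); cv2.imwrite("pics/last.png",im)
E
```

```text
[ 0.37470414 -0.28121238  0.27309905] [ 0.60752533  0.55738569 -0.36796594] 57.0
```

View pics/last.png

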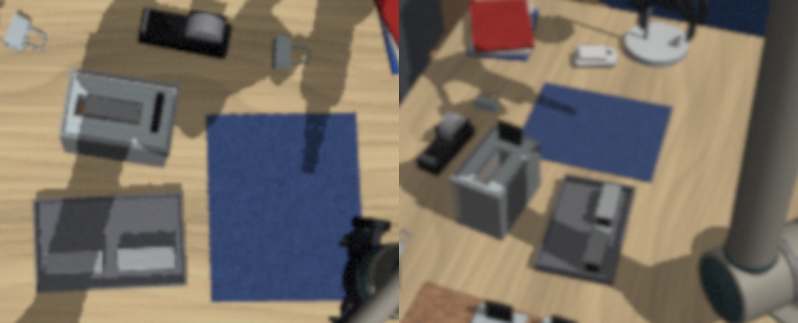

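The blue mat is empty, the two oversize posts lie flat in the tray, the gauge is home on the box, and the arm is free. Handing in.

```bash
python3 -c "
from h import *
print(manip.sign_off())"
```

```text
the job is handed in; nothing more can be done
None
```

The job is done and handed in at 57 s of the 210 s allowed. Gauge_b (the middle slot) is home in the collector's recess, and all five posts that were on the blue mat have been sorted.

- **Passed:** three posts read about 29 mm wide in the gripper. They went into the slot without resistance and dropped into the box.
- **Did not pass:** two posts read about 34 mm wide and were stopped at the gauge's top face when pressed lightly (13 and 17 N). They lie flat, end to end, on the tray floor.
- **Gauge:** in the last views from both cameras its edges lie inside the rim.
- **Other checks:** the blue mat is empty and the gripper was free. The other two gauges, the clips and the other desk items look unmoved.

**Retry:** the first 30 mm post caught on the slot's edge, with about 22 N on the gauge. It went in after I shifted it by about 2 mm.

**Not fully confirmed:** through the slot only one post can be seen lying well below the gauge. That the other two are in the box rests on their drop through the slot, and on no loose post being visible outside.

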